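# Put the washed dispensing kit back: barrels in the keeper rack, scrapers in the pot

### The job

Put the washed dispensing kit away: slide the rack's keeper right back, lay every syringe barrel lying on the bench in a slot of the rack, fully down, with its flange in the gap behind the slotted plate, and once all of them are in, slide the keeper forward to its stop so that it lies over the flanges. Stand every scraper in the steel pot with its handle end down and blade up (leaning on the rim is fine; before or after the barrels, as you like). Leave the other things on the bench where they are.

Things in the scene. Friction and masses are not known exactly. Their poses are not given: they have to be found in the camera images.
- barrel1_mid (a point): White plastic syringe barrel 1, no plunger (60 g, may be absent), lying on the bench: round body 26 mm diameter, 100 mm long, grey graduation rings; nozzle (9 mm diameter, 14 mm long) at one end, winged flange at the other. Point on the axis half-way along the 100 mm body, 13 mm above the bench when lying. x runs along the barrel from nozzle to flange; z square to the wings.
- barrel1_neck (a point): Point on the axis of barrel 1 where its body meets the front face of its flange, 50 mm from barrel1_mid along +x; same axes. The flange is a flat plate 5 mm thick (beyond this point along +x), 48 mm across its two wings (y) and 26 mm high (z).
- barrel2_mid (a point): White plastic syringe barrel 2, no plunger (60 g, may be absent), lying on the bench: round body 26 mm diameter, 100 mm long, grey graduation rings; nozzle (9 mm diameter, 14 mm long) at one end, winged flange at the other. Point on the axis half-way along the 100 mm body, 13 mm above the bench when lying. x runs along the barrel from nozzle to flange; z square to the wings.
- barrel2_neck (a point): Point on the axis of barrel 2 where its body meets the front face of its flange, 50 mm from barrel2_mid along +x; same axes. The flange is a flat plate 5 mm thick (beyond this point along +x), 48 mm across its two wings (y) and 26 mm high (z).
- barrel3_mid (a point): White plastic syringe barrel 3, no plunger (60 g, may be absent), lying on the bench: round body 26 mm diameter, 100 mm long, grey graduation rings; nozzle (9 mm diameter, 14 mm long) at one end, winged flange at the other. Point on the axis half-way along the 100 mm body, 13 mm above the bench when lying. x runs along the barrel from nozzle to flange; z square to the wings.
- barrel3_neck (a point): Point on the axis of barrel 3 where its body meets the front face of its flange, 50 mm from barrel3_mid along +x; same axes. The flange is a flat plate 5 mm thick (beyond this point along +x), 48 mm across its two wings (y) and 26 mm high (z).
- slot1 (a point): Where a barrel's neck point comes to lie when the barrel is fully home in slot 1 of the rack: on the axis of the seated barrel, 68 mm above the bench. Slots 1, 2, 3 follow each other along the rack's +y, 70 mm apart; any barrel fits any slot. x (level) is the direction nozzle-to-flange must point; z up.
- slot2 (a point): Where a barrel's neck point comes to lie when the barrel is fully home in slot 2 of the rack: on the axis of the seated barrel, 68 mm above the bench. Slots 1, 2, 3 follow each other along the rack's +y, 70 mm apart; any barrel fits any slot. x (level) is the direction nozzle-to-flange must point; z up.
- slot3 (a point): Where a barrel's neck point comes to lie when the barrel is fully home in slot 3 of the rack: on the axis of the seated barrel, 68 mm above the bench. Slots 1, 2, 3 follow each other along the rack's +y, 70 mm apart; any barrel fits any slot. x (level) is the direction nozzle-to-flange must point; z up.
- rack: Grey rack, fixed to the bench, base 200 x 250 x 20 mm. Two aluminium plates across it have three U-slots each, 32 mm wide, open at the top, slot floors 55 mm and tops 80 mm above the bench. Along its x: front plate -50 to -40 mm, slotted plate 31 to 39, gap for the flange 39 to 53, stop wall (80 mm high) 53 to 61, slot points at 43.5. Origin under it, level with slot 2; x, z as the slots.
- keeper (a joint): Travel in m of the keeper, a steel bridge that slides along the rack's x: 0 = right back (open, slots free), 0.045 = against its front stop (moved along the rack's -x), its 26 mm deep bar then lying over the flanges. Takes about 2 N to slide and stays where left. Bar 87 to 95 mm above the bench.
- keeper_grip (a point): Black grip block on the middle of the keeper's bar: 20 mm along the slide (x), 16 mm wide (y), standing from 95 to 131 mm above the bench; this point lies on its centre line 115 mm above the bench. It moves along its own -x as the keeper closes. Axes as the slots.
- scraper1_mid (a point): Scraper 1 (60 g, may be absent), 200 mm long, lying on the bench: grey handle 16 x 16 mm square, 130 mm long, then a steel blade 22 mm wide, 5 mm thick. Point half-way along on the centre line (8 mm above the bench when lying), 30 mm short of the blade end of the handle. x runs from handle end to blade end.
- scraper1_foot (a point): The end of scraper 1's handle, on the centre line, 100 mm from scraper1_mid along -x; same axes.
- scraper2_mid (a point): Scraper 2 (60 g, may be absent), 200 mm long, lying on the bench: grey handle 16 x 16 mm square, 130 mm long, then a steel blade 22 mm wide, 5 mm thick. Point half-way along on the centre line (8 mm above the bench when lying), 30 mm short of the blade end of the handle. x runs from handle end to blade end.
- scraper2_foot (a point): The end of scraper 2's handle, on the centre line, 100 mm from scraper2_mid along -x; same axes.
- scraper3_mid (a point): Scraper 3 (60 g, may be absent), 200 mm long, lying on the bench: grey handle 16 x 16 mm square, 130 mm long, then a steel blade 22 mm wide, 5 mm thick. Point half-way along on the centre line (8 mm above the bench when lying), 30 mm short of the blade end of the handle. x runs from handle end to blade end.
- scraper3_foot (a point): The end of scraper 3's handle, on the centre line, 100 mm from scraper3_mid along -x; same axes.
- pot: Round steel pot, fixed to the bench: 96 mm outside diameter, 88 mm inside, 105 mm high, inner floor 5 mm above the bench. Origin at the centre of its underside, z up.
- reagent: Bystander: brown glass reagent bottle, 60 mm diameter, 150 mm high; origin at the centre of its underside. Leave it where it stands.
- jar: Bystander: small white jar with blue cap, 38 mm diameter, 50 mm high; origin at the centre of its underside. Leave it where it stands.
- timer: Bystander: white bench timer lying flat, 60 x 75 x 22 mm; origin at the centre of its underside. Leave it where it stands.
- tipbox: Bystander: blue tip box with clear lid, 85 x 120 x 72 mm; origin at the centre of its underside. Leave it where it stands.
- beaker: Bystander: glass beaker, 70 mm diameter, 85 mm high; origin at the centre of its underside. Leave it where it stands.
Things that resemble listed ones, but are neither listed nor needed, are in the scene too. Leave any red look-alike of the part that bears barrel1_mid alone. What is shaped like the part that bears barrel3_mid but yellow is not meant.

How it is judged:
By the outcome, as a careful person would: the job done as asked, in the order asked, and still so for the second after the job is handed in, with the robot touching nothing.
Of barrel1, barrel2, barrel3 only 2 to 3 are there at a start; the rules pass over those that are not, and their reading is None.
Of scraper1, scraper2, scraper3 only 2 to 3 are there at a start; the rules pass over those that are not, and their reading is None.
At some moment in a run one of barrel1, barrel2, barrel3, scraper1, scraper2, scraper3 may be knocked a few centimetres aside while the robot is not near it.
It also fails if it takes over 210 s, if anything falls off the work surface, if the arm or the gripper's body presses on something with over 40 N, if the wrist force passes 120 N, or if a joint passes its speed limit or range.

### The arm

A 6-joint arm with a two-finger parallel gripper is mounted at the origin on the work surface. World frame = base frame: x ahead of the robot, y to its left, z up, the work surface at z = 0. Lengths are in m, angles in rad, forces in N, time in s.
With the tool pointing down it reaches from about 0.325 to 0.775 m from the base axis. Payload 5.5 kg.
Tool frame: the origin (TCP) lies between the finger pads; the fingertips stand ctrl.tips_ahead ahead of it and the grasp point (between the pads) is the TCP (ctrl.tips_ahead is the distance from the TCP to the fingertips, in m); z points along the fingers, y is the direction in which the jaws open and shut (so a half turn about z gives the same grasp; the last joint's range is limited). The gripper opens to 85 mm and grips with 20 to 120 N. Pads are 22 mm wide; open, the fingers measure 114 mm over their backs; the gripper's body (76 mm by 85 mm) begins 54 mm behind the grasp point. The pads swing forward as they close: fully open they stand 13 mm farther back than shut.
Start: joints at [1.054, 0.091, 1.231, -0, 1.82, -0.057], TCP at [0.266, 0.538, 0.25] pointing down, gripper open.
Joint ranges: [-2.87, 2.87], [-0.86, 2.18], [0.17, 2.46], [-1.51, 4.65], [0.06, 2.69], [-2.65, 2.65]. Speed limits (rad/s): [2.57, 2.57, 3.01, 3.14, 3.14, 3.14].

### API

Orientations are given as a unit quaternion [x, y, z, w].
In Python, from plant import ctrl gives the robot as it stands. The module is installed in compiled form; this text tells all that it offers.
- The arm moves only by the tool servo_tool, never from a script. Its argument "moves" is a list of rows, each an object of numbers: "tx", "ty", "tz": the shift along the world's x, y, z in mm; "wx", "wy", "wz": the turn, a rotation vector about the world's x, y, z in rad; "jaw": the opening, from -1 (shut) to 1 (fully open). In form: [{"tx": .., "ty": .., "tz": .., "wx": .., "wy": .., "wz": .., "jaw": ..}, ...]. A call has 1 to 12 rows; each row is the pose to reach, as a shift and turn from the pose commanded when the call began; what a row does not reach only later rows make up. A row lasts 1/8 s, in which the tool goes at most 62.5 mm and 10.7 degrees, less where a joint would pass 70% of its speed; a pose out of reach is approached as far as the arm can. A call with a gripper value outside its range is refused whole. The fingers move at their own pace and stop on an object; the grip force is fixed at half the most. Time passes only in rows, so rows that repeat a pose let the fingers close. It gives the time, the measured TCP pose, the force and the opening at its end, in the units of the state.
- ctrl.get_state(): the state, without advancing time (a new reading comes with each control period).
- ctrl.camera(name): name is "side" or "top" or "wrist"; returns (picture, depth): 420x560x3 uint8, red, green, blue; 420x560 float32, m along the optical axis (not along the pixel's ray), 0 where there is no reading.
- ctrl.camera_info(name): a dict with "vfov" (degrees; the focal length in pixels is half the picture's height over the tangent of half this angle, whatever the lens; pixels are square), "cx", "cy" (the principal point, pixels), "k1" (the pictures are not rectified: a ray, as slopes to the right and down, at radius r is drawn at 1 + k1 r^2 times it, then the intrinsics apply), "extrinsics" (4x4, takes a point from world to camera coordinates); the wrist camera has in their place "T_tool_cam" (4x4, takes a point from camera to tool coordinates, whose origin is the TCP and whose axes are the flange's). Camera axes: x right, y down, z forward; pixel columns grow to the right and rows downward; lengths in m; the calibration is good to about 2 mm. A picture is of the moment at which its call begins: read the wrist's pose just before it. camera_info takes no time and is no camera call.
- ctrl.job_done(): hands the job in, once; it reports no verdict.
Trained networks look in the newest picture that a camera, given by its name, has taken for a name from the list of things; names that differ only in an ending like _2 or _b are one class to them, and where a whole thing is asked for, a point or a joint stands for the part that bears it (a point fixed in the world has none). Each returns a list of dicts, best first, with "conf" (0 to 1); they miss things now and then, are a little off and sometimes report something else, mostly with a low value. They report only what shows in the picture. A call takes as long as a camera call. They do not tell look-alikes from the thing itself.
- ctrl.find_in(camera, target): "rect" ([left, top, right, bottom] in pixels, round what is visible of it).
The state is a dict: "time": time; "q": joint angles; "joint_velocities": joint speeds; "joint_torque": joint torques, N m; "ee_pos": TCP position; "eef_rot": TCP orientation; "contact_force": force on the tool from outside, world axes, zero at the start; "moment": the same for the moment, N m; "gripper_width": finger opening in m.
Only numpy, scipy, OpenCV 4.12 (cv2) and the standard library are available. Lean on these libraries where they do the work, as an engineer would, in place of code of your own. Each camera call takes 0.05 s, during which the arm holds its last target.

## Working session

There is one attempt and no reset: what is moved stays moved. The work goes in short steps, Python scripts to look and compute and a tool call to move; the robot and the scene stay as the last step left them, time stands still between calls to the robot, and variables do not carry over. Pictures are saved under pics/ and viewed, and the job is handed in when it is done.

Besides the shell and the picture viewer there is one more tool, called after "Emit:" by a JSON object that holds its "method" and its "body". servo_tool: Moves the arm, as the interface text tells. Its arguments: {"type":"object","properties":{"moves":{"type":"array","items":{"type":"object","properties":{"tx":{"type":"number"},"ty":{"type":"number"},"tz":{"type":"number"},"wx":{"type":"number"},"wy":{"type":"number"},"wz":{"type":"number"},"jaw":{"type":"number"}}}}},"required":["moves"]}

```bash
ls; mkdir -p pics; cat > h.py <<'E'
import numpy as np, cv2
from plant import ctrl
from scipy.spatial.transform import Rotation as R
def shot(cam,name=None):
    st=ctrl.get_state(); im,d=ctrl.camera(cam)
    if name: cv2.imwrite(f'pics/{name}.png',im[:,:,::-1])
    np.savez(f'/tmp/{cam}.npz',im=im,d=d,p=st['ee_pos'],q=st['eef_rot'])
    return im,d,st
def load(cam):
    z=np.load(f'/tmp/{cam}.npz'); return z['im'],z['d'],dict(ee_pos=z['p'],eef_rot=z['q'])
def c2w(cam,st=None):
    ci=ctrl.camera_info(cam)
    if cam=='wrist':
        T=np.eye(4);T[:3,:3]=R.from_quat(st['eef_rot']).as_matrix();T[:3,3]=st['ee_pos']
        return T@np.array(ci['T_tool_cam'])
    return np.linalg.inv(np.array(ci['extrinsics']))
def rays(cam,uv):
    ci=ctrl.camera_info(cam); f=210/np.tan(np.radians(ci['vfov'])/2)
    uv=np.atleast_2d(np.asarray(uv,float)); s=(uv-[ci['cx'],ci['cy']])/f
    u=s.copy()
    for _ in range(20): u=s/(1+ci['k1']*(u**2).sum(1,keepdims=True))
    return np.c_[u,np.ones(len(u))]
def onz(cam,uv,z,st=None):
    T=c2w(cam,st); r=rays(cam,uv)@T[:3,:3].T; o=T[:3,3]
    return o+r*((z-o[2])/r[:,2])[:,None]
def cloud(cam,d,st=None):
    vv,uu=np.mgrid[0:d.shape[0],0:d.shape[1]]
    r=rays(cam,np.c_[uu.ravel(),vv.ravel()]); T=c2w(cam,st)
    P=(r*d.ravel()[:,None])@T[:3,:3].T+T[:3,3]; P[d.ravel()==0]=np.nan
    return P.reshape(*d.shape,3)
def proj(cam,P,st=None):
    ci=ctrl.camera_info(cam); f=210/np.tan(np.radians(ci['vfov'])/2)
    T=np.linalg.inv(c2w(cam,st)); p=np.atleast_2d(P)@T[:3,:3].T+T[:3,3]
    s=p[:,:2]/p[:,2:]; s=s*(1+ci['k1']*(s**2).sum(1,keepdims=True))
    return s*f+[ci['cx'],ci['cy']]
E
python3 - <<'E'
from h import *
print(ctrl.tips_ahead); print(ctrl.get_state())
for c in ['top','side','wrist']:
    print(c,ctrl.camera_info(c)); shot(c,c+'0')
E
```

```text
pics
0.019
{'time': 0.0, 'q': array([ 1.05430798e+00,  9.18491440e-02,  1.23193001e+00,  3.17858565e-06,
        1.81980975e+00, -5.67206127e-02]), 'joint_velocities': array([ 2.04409502e-03,  1.37018041e-03, -1.39251770e-03, -1.60866983e-05,
       -4.45820571e-04,  7.35306918e-04]), 'joint_torque': array([-1.69095811e-04, -4.58718252e+01, -4.18035078e+01,  6.69323003e-05,
        1.11848151e-02, -1.22598959e-05]), 'ee_pos': array([0.26612613, 0.53745924, 0.24913175]), 'eef_rot': array([ 2.27863955e-01,  9.73692468e-01, -9.56975329e-04, -2.83644633e-04]), 'contact_force': array([ 0.20284979, -0.23366239,  0.23951306]), 'moment': array([-0.01153283,  0.01238844, -0.02866175]), 'gripper_width': 0.08503075470739353}
top {'vfov': 52.4499142319978, 'cx': 286.56332606552644, 'cy': 213.1980558547922, 'k1': -0.053189775471748385, 'extrinsics': array([[ 3.12948398e-03, -9.99686775e-01, -2.48305867e-02,
         1.49192710e-02],
       [-9.90100878e-01,  3.86764298e-04, -1.40357054e-01,
         5.24356144e-01],
       [ 1.40322694e-01,  2.50240308e-02, -9.89789543e-01,
         1.20996374e+0
[... 232 characters left out ...]
80583, -0.06527212,  0.01109382, -0.52072879],
       [-0.04235085, -0.7580305 , -0.65084266,  0.07433129],
       [ 0.05089133,  0.64894477, -0.75913158,  1.37203411],
       [ 0.        ,  0.        ,  0.        ,  1.        ]])}
wrist {'vfov': 60.8006774250277, 'cx': 280.7388581855201, 'cy': 211.41942731507783, 'k1': -0.009705676610782565, 'T_tool_cam': array([[-7.02517666e-04, -9.65837882e-01, -2.59146081e-01,
         6.56970917e-02],
       [ 9.99999638e-01, -5.53919793e-04, -6.46433435e-04,
         2.93635517e-05],
       [ 4.80803757e-04, -2.59146441e-01,  9.65837922e-01,
        -1.23725945e-01],
       [ 0.00000000e+00,  0.00000000e+00,  0.00000000e+00,
         1.00000000e+00]])}
```

View pics/top0.png

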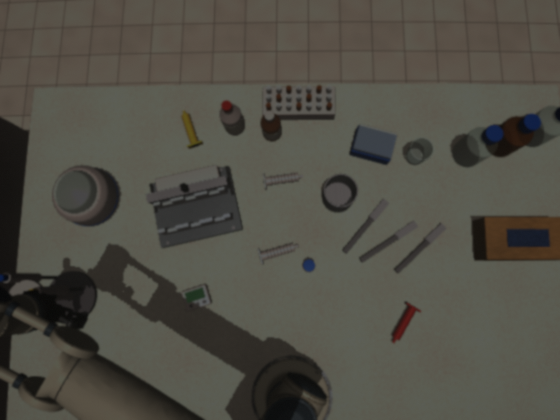

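View pics/side0.png

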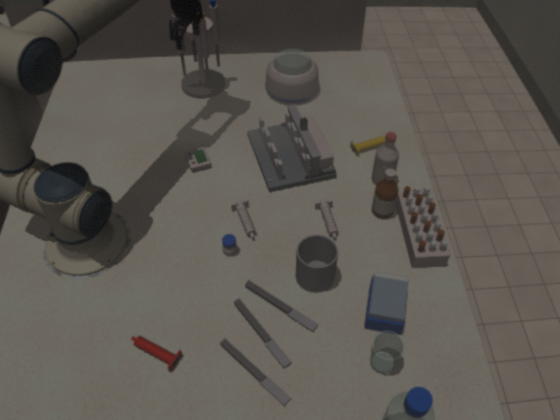

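```bash
python3 - <<'E'
from h import *
for c in ['top']:
  for n in ['barrel1_mid','scraper1_mid','keeper_grip','rack','pot','reagent','jar','timer','tipbox','beaker']:
    print(c,n,[(np.round(r['rect']).astype(int).tolist(),round(r['conf'],2)) for r in ctrl.find_in(c,n)][:8])
E
```

```text
top barrel1_mid [([259, 240, 297, 263], 0.74), ([391, 308, 416, 340], 0.63)]
top scraper1_mid [([361, 222, 416, 260], 0.82)]
top keeper_grip [([148, 176, 231, 203], 0.68), ([396, 228, 444, 271], 0.56)]
top rack [([144, 168, 246, 246], 0.96), ([260, 113, 284, 144], 0.18)]
top pot [([320, 176, 357, 215], 0.78)]
top reagent [([262, 110, 283, 145], 0.95)]
top jar [([301, 257, 311, 273], 0.56)]
top timer [([183, 285, 211, 310], 0.87), ([303, 261, 309, 271], 0.6), ([145, 167, 244, 248], 0.15)]
top tipbox [([351, 122, 398, 167], 0.85)]
top beaker [([404, 134, 434, 165], 0.93), ([303, 257, 312, 271], 0.26)]
```

```bash
python3 - <<'E'
from h import *
im,d,st=load('top')
P=cloud('top',d)
# brightened crop
c=im[80:350,130:460]; c=np.clip(c.astype(float)*2.2,0,255).astype(np.uint8)
cv2.imwrite('pics/top0c.png',cv2.resize(c,None,fx=2.4,fy=2.2,interpolation=cv2.INTER_CUBIC)[:,:,::-1])
for n,uv in dict(grip=(184,188),pot=(339,193),b1=(282,180),b2=(278,251),f1=(265,180),f2=(262,252),s1a=(345,250),s1b=(384,203),s2a=(363,259),s2b=(413,226),s3a=(398,269),s3b=(443,228),bench=(250,300)).items():
    print(n,uv,np.round(P[uv[1],uv[0]],3))
E
```

```text
grip (184, 188) [0.582 0.297 0.128]
pot (339, 193) [ 0.591 -0.142  0.004]
b1 (282, 180) [0.627 0.03  0.024]
b2 (278, 251) [0.414 0.04  0.028]
f1 (265, 180) [0.627 0.081 0.025]
f2 (262, 252) [0.412 0.088 0.02 ]
s1a (345, 250) [ 0.418 -0.155  0.018]
s1b (384, 203) [ 0.558 -0.275  0.013]
s2a (363, 259) [ 0.392 -0.208  0.018]
s2b (413, 226) [ 0.49  -0.36   0.009]
s3a (398, 269) [ 0.363 -0.31   0.013]
s3b (443, 228) [ 0.484 -0.449  0.008]
bench (250, 300) [ 0.272  0.123 -0.001]
```

View pics/top0c.png

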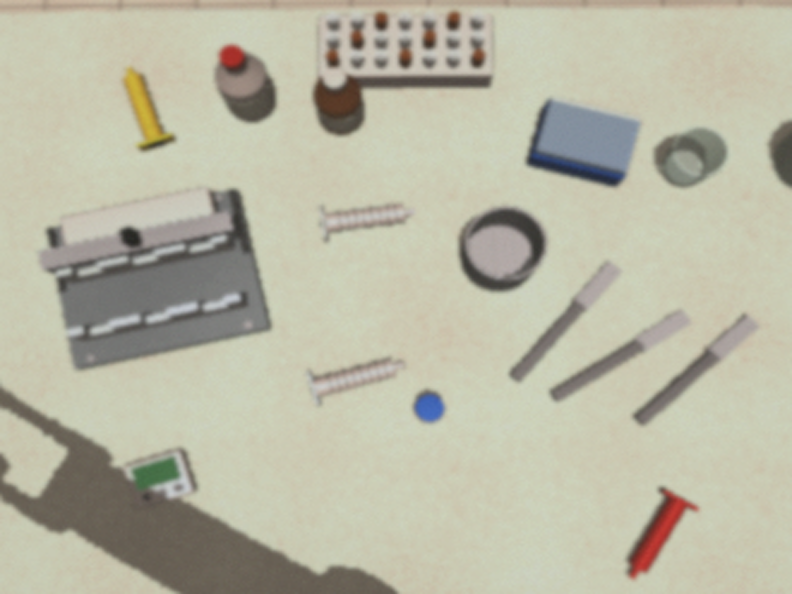

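```bash
python3 - <<'E'
from h import *
st=ctrl.get_state(); print(np.round(R.from_quat(st['eef_rot']).as_matrix(),3))
im,d,_=load('top'); P=cloud('top',d)
# rack base: z ~0.02 points region
m=(abs(P[...,2]-0.02)<0.006); m[:,:140]=0;m[:,250:]=0;m[:160]=0;m[255:]=0
pts=P[m][:,:2]; print(len(pts)); print(cv2.minAreaRect((pts*1000).astype(np.float32)))
# all above bench
m=(P[...,2]>0.014); m[:,:140]=0;m[:,250:]=0;m[:160]=0;m[255:]=0
pts=P[m][:,:2]; print(len(pts)); print(cv2.minAreaRect((pts*1000).astype(np.float32)))
E
```

```text
[[-0.896  0.444 -0.   ]
 [ 0.444  0.896  0.   ]
 [ 0.    -0.    -1.   ]]
3027
((548.3728637695312, 291.9754638671875), (200.53506469726562, 249.65301513671875), 13.197718620300293)
5601
((549.1519165039062, 292.0451354980469), (202.7049102783203, 249.42120361328125), 13.012517929077148)
```

Emit:
{"method": "servo_tool", "body": {"moves": [{"tx": 280,"ty": -245,"tz": 80,"wz": 0.69,"jaw": 0},{"tx": 280,"ty": -245,"tz": 80,"wz": 0.69,"jaw": 0},{"tx": 280,"ty": -245,"tz": 80,"wz": 0.69,"jaw": 0},{"tx": 280,"ty": -245,"tz": 80,"wz": 0.69,"jaw": 0},{"tx": 280,"ty": -245,"tz": 80,"wz": 0.69,"jaw": 0},{"tx": 280,"ty": -245,"tz": 80,"wz": 0.69,"jaw": 0},{"tx": 280,"ty": -245,"tz": 80,"wz": 0.69,"jaw": 0},{"tx": 280,"ty": -245,"tz": 80,"wz": 0.69,"jaw": 0},{"tx": 280,"ty": -245,"tz": 80,"wz": 0.69,"jaw": 0},{"tx": 280,"ty": -245,"tz": 80,"wz": 0.69,"jaw": 0}]}}

```text
invalid input at $.moves[0]: expected keys tx, ty, tz, wx, wy, wz, jaw
```

Emit:
{"method": "servo_tool", "body": {"moves": [{"tx": 280,"ty": -245,"tz": 80,"wx": 0,"wy": 0,"wz": 0.69,"jaw": 0},{"tx": 280,"ty": -245,"tz": 80,"wx": 0,"wy": 0,"wz": 0.69,"jaw": 0},{"tx": 280,"ty": -245,"tz": 80,"wx": 0,"wy": 0,"wz": 0.69,"jaw": 0},{"tx": 280,"ty": -245,"tz": 80,"wx": 0,"wy": 0,"wz": 0.69,"jaw": 0},{"tx": 280,"ty": -245,"tz": 80,"wx": 0,"wy": 0,"wz": 0.69,"jaw": 0},{"tx": 280,"ty": -245,"tz": 80,"wx": 0,"wy": 0,"wz": 0.69,"jaw": 0},{"tx": 280,"ty": -245,"tz": 80,"wx": 0,"wy": 0,"wz": 0.69,"jaw": 0},{"tx": 280,"ty": -245,"tz": 80,"wx": 0,"wy": 0,"wz": 0.69,"jaw": 0}]}}

```text
time: 1.65
ee_pos: [0.5467, 0.2923, 0.33]
eef_rot: [-0.114, 0.993, 0.0, -0.0]
contact_force: [0.3, 0.1, -0.1]
gripper_width: 0.0428
```

```bash
python3 - <<'E'
from h import *
im,d,st=shot('wrist','w1')
print(st['ee_pos'],st['q'],st['gripper_width'])
c=np.clip(im.astype(float)*1.8,0,255).astype(np.uint8); cv2.imwrite('pics/w1b.png',c[:,:,::-1])
P=cloud('wrist',d,st)
yaw=np.radians(13.1);A=np.array([[np.cos(yaw),np.sin(yaw)],[-np.sin(yaw),np.cos(yaw)]])
Q=(P[...,:2]-[.5487,.292])@A.T
np.save('/tmp/Q.npy',np.dstack([Q,P[...,2]]))
m=(P[...,2]>0.122)&(P[...,2]<.14); q=Q[m]; print(len(q),q.min(0),q.max(0),np.median(q,0), np.median(P[m],0))
E
```

```text
[0.54670226 0.29229716 0.33004385] [ 4.35893153e-01  1.80546610e-01  9.90682868e-01  4.61231363e-04
  1.97071682e+00 -1.36332987e+00] 0.04283987001737096
2577 [ 0.02931312 -0.28917068] [0.24114517 0.29576848] [0.11019104 0.26625722] [0.59567879 0.57348833 0.12742637]
```

View pics/w1b.png

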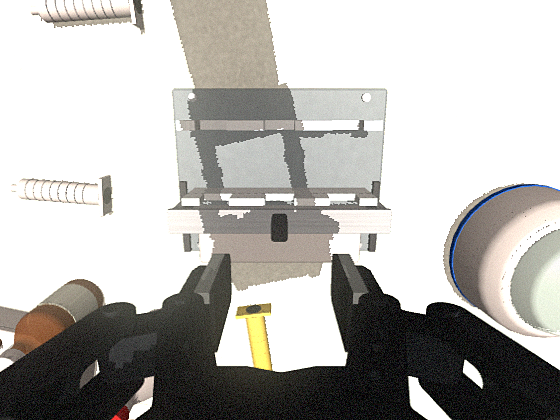

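```bash
python3 - <<'E'
from h import *
Q=np.load('/tmp/Q.npy')
def st(m,n):
    q=Q[m]; print(n,len(q),np.round(np.percentile(q,[2,50,98],axis=0),4).tolist())
vv,uu=np.mgrid[0:420,0:560]
box=(uu>160)&(uu<400)&(vv>80)&(vv<265)
z=Q[...,2]
st(box&(z>.12)&(z<.14),'grip')
st(box&(z>.084)&(z<.1),'bar')
st(box&(z>.074)&(z<.084)&(vv<150),'front plate')
st(box&(z>.074)&(z<.084)&(vv>150)&(vv<206),'slotted plate')
st(box&(z>.074)&(z<.084)&(vv>=206),'stop wall?')
m=box&(abs(z-.02)<.005)
p=Q[m]; print(cv2.minAreaRect((p[:,:2]*1000).astype(np.float32)))
m=box&(z>.074)&(z<.084)&(vv<150)
import collections
y=Q[m][:,1]; h,e=np.histogram(y,bins=np.arange(-.12,.125,.004)); print([(round(a,3),int(b)) for a,b in zip(e,h)])
# bench height check
b=(uu>420)&(vv<150); print('bench z',np.nanmedian(z[b]))
# barrels
from math import atan2
E
```

```text
grip 354 [[0.0294, -0.0085, 0.122], [0.0374, -0.0009, 0.1306], [0.0483, 0.0058, 0.1325]]
bar 5235 [[0.0266, -0.1137, 0.0923], [0.0387, -0.0011, 0.0951], [0.0521, 0.1111, 0.0967]]
front plate 1266 [[-0.0633, -0.1039, 0.0782], [-0.0584, -0.0172, 0.0801], [-0.0534, 0.1015, 0.0817]]
slotted plate 966 [[0.0175, -0.1041, 0.0744], [0.0209, -0.0172, 0.08], [0.0255, 0.1009, 0.0818]]
stop wall? 20 [[0.0293, -0.1175, 0.075], [0.0296, -0.001, 0.0763], [0.03, 0.1149, 0.0778]]
((1.709381103515625, -1.3162689208984375), (250.5718536376953, 198.4216766357422), 89.95113372802734)
[(np.float64(-0.12), 0), (np.float64(-0.116), 0), (np.float64(-0.112), 0), (np.float64(-0.108), 24), (np.float64(-0.104), 45), (np.float64(-0.1), 41), (np.float64(-0.096), 43), (np.float64(-0.092), 46), (np.float64(-0.088), 20), (np.float64(-0.084), 0), (np.float64(-0.08), 0), (np.float64(-0.076), 0), (np.float64(-0.072), 0), (np.float64(-0.068), 0), (np.float64(-0.064), 0), (np.float64(-0.06), 0), (np.float64(-0.056), 33), (np.float64(-0.052), 44), (np.float64(-0.048), 43), (np.float64(-0.044), 44), (np.float64(-0.04), 44),
[... 311 characters left out ...]
(0.012), 11), (np.float64(0.016), 44), (np.float64(0.02), 44), (np.float64(0.024), 43), (np.float64(0.028), 44), (np.float64(0.032), 44), (np.float64(0.036), 44), (np.float64(0.04), 44), (np.float64(0.044), 43), (np.float64(0.048), 42), (np.float64(0.052), 7), (np.float64(0.056), 0), (np.float64(0.06), 0), (np.float64(0.064), 0), (np.float64(0.068), 0), (np.float64(0.072), 0), (np.float64(0.076), 0), (np.float64(0.08), 0), (np.float64(0.084), 49), (np.float64(0.088), 44), (np.float64(0.092), 42), (np.float64(0.096), 45), (np.float64(0.1), 39), (np.float64(0.104), 2), (np.float64(0.108), 0), (np.float64(0.112), 0), (np.float64(0.116), 0), (np.float64(0.12), 0)]
bench z -0.00010120733004687077
```

Emit:
{"method": "servo_tool", "body": {"moves": [{"tx": 40,"ty": 7,"tz": -60,"wx": 0,"wy": 0,"wz": 0,"jaw": 0},{"tx": 40,"ty": 7,"tz": -120,"wx": 0,"wy": 0,"wz": 0,"jaw": 0},{"tx": 40,"ty": 7,"tz": -170,"wx": 0,"wy": 0,"wz": 0,"jaw": 0},{"tx": 40,"ty": 7,"tz": -210,"wx": 0,"wy": 0,"wz": 0,"jaw": 0},{"tx": 40,"ty": 7,"tz": -210,"wx": 0,"wy": 0,"wz": 0,"jaw": 0},{"tx": 40,"ty": 7,"tz": -210,"wx": 0,"wy": 0,"wz": 0,"jaw": -1},{"tx": 40,"ty": 7,"tz": -210,"wx": 0,"wy": 0,"wz": 0,"jaw": -1},{"tx": 40,"ty": 7,"tz": -210,"wx": 0,"wy": 0,"wz": 0,"jaw": -1},{"tx": 40,"ty": 7,"tz": -210,"wx": 0,"wy": 0,"wz": 0,"jaw": -1}]}}

```text
time: 2.82
ee_pos: [0.5867, 0.2998, 0.1219]
eef_rot: [-0.115, 0.993, 0.0, 0.001]
contact_force: [-1.5, -2.6, 4.9]
gripper_width: 0.0148
```

```bash
python3 - <<'E'
from h import *
im,d,st=shot('wrist','w2')
c=np.clip(im.astype(float)*1.8,0,255).astype(np.uint8); cv2.imwrite('pics/w2b.png',c[:,:,::-1])
print(st['contact_force'],st['moment'],st['gripper_width'])
E
```

```text
[-1.52451601 -2.62470774  4.92343381] [-0.33667849  0.28532584 -0.03879747] 0.014831325256164351
```

View pics/w2b.png

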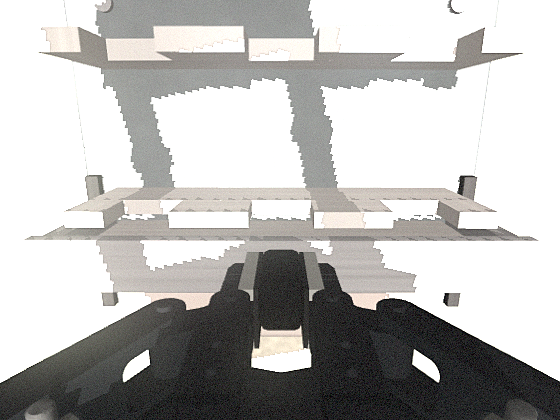

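Emit:
{"method": "servo_tool", "body": {"moves": [{"tx": 5,"ty": 1,"tz": 0,"wx": 0,"wy": 0,"wz": 0,"jaw": -1},{"tx": 10,"ty": 2.5,"tz": 0,"wx": 0,"wy": 0,"wz": 0,"jaw": -1},{"tx": 15,"ty": 3.5,"tz": 0,"wx": 0,"wy": 0,"wz": 0,"jaw": -1},{"tx": 20,"ty": 4.5,"tz": 0,"wx": 0,"wy": 0,"wz": 0,"jaw": -1},{"tx": 25,"ty": 6,"tz": 0,"wx": 0,"wy": 0,"wz": 0,"jaw": -1}]}}

```text
time: 3.5
ee_pos: [0.6119, 0.3057, 0.1219]
eef_rot: [-0.115, 0.993, 0.0, 0.001]
contact_force: [-1.2, -3.0, 6.9]
gripper_width: 0.0155
```

Emit:
{"method": "servo_tool", "body": {"moves": [{"tx": 4,"ty": 1,"tz": 0,"wx": 0,"wy": 0,"wz": 0,"jaw": -1},{"tx": 8,"ty": 2,"tz": 0,"wx": 0,"wy": 0,"wz": 0,"jaw": -1},{"tx": 11,"ty": 2.5,"tz": 0,"wx": 0,"wy": 0,"wz": 0,"jaw": -1},{"tx": 13,"ty": 3,"tz": 0,"wx": 0,"wy": 0,"wz": 0,"jaw": -1}]}}

```text
time: 4.0
ee_pos: [0.6235, 0.3084, 0.1218]
eef_rot: [-0.115, 0.993, -0.0, -0.001]
contact_force: [-12.3, -6.4, 10.1]
gripper_width: 0.0151
```

Emit:
{"method": "servo_tool", "body": {"moves": [{"tx": 1.5,"ty": 0.3,"tz": 0,"wx": 0,"wy": 0,"wz": 0,"jaw": -1},{"tx": 1.5,"ty": 0.3,"tz": 0,"wx": 0,"wy": 0,"wz": 0,"jaw": -1}]}}

```text
time: 4.25
ee_pos: [0.6236, 0.3084, 0.1218]
eef_rot: [-0.115, 0.993, -0.0, -0.003]
contact_force: [-14.3, -7.6, 10.7]
gripper_width: 0.0151
```

Emit:
{"method": "servo_tool", "body": {"moves": [{"tx": -2,"ty": -0.5,"tz": 0,"wx": 0,"wy": 0,"wz": 0,"jaw": 0.2},{"tx": -2,"ty": -0.5,"tz": 0,"wx": 0,"wy": 0,"wz": 0,"jaw": 0.2},{"tx": -2,"ty": -0.5,"tz": 30,"wx": 0,"wy": 0,"wz": 0,"jaw": 0.2},{"tx": -2,"ty": -0.5,"tz": 80,"wx": 0,"wy": 0,"wz": 0,"jaw": 0.2},{"tx": -2,"ty": -0.5,"tz": 140,"wx": 0,"wy": 0,"wz": 0,"jaw": 0.2}]}}

```text
time: 4.88
ee_pos: [0.6235, 0.3086, 0.2598]
eef_rot: [-0.115, 0.993, -0.0, -0.001]
contact_force: [0.9, -0.4, 0.2]
gripper_width: 0.0512
```

Emit:
{"method": "servo_tool", "body": {"moves": [{"tx": -30,"ty": -60,"tz": 60,"wx": 0,"wy": 0,"wz": -0.18,"jaw": 0.2},{"tx": -60,"ty": -110,"tz": 60,"wx": 0,"wy": 0,"wz": -0.36,"jaw": 0.2},{"tx": -80,"ty": -150,"tz": 60,"wx": 0,"wy": 0,"wz": -0.54,"jaw": 0.2},{"tx": -100,"ty": -200,"tz": 60,"wx": 0,"wy": 0,"wz": -0.72,"jaw": 0.2},{"tx": -120,"ty": -240,"tz": 60,"wx": 0,"wy": 0,"wz": -0.9,"jaw": 0.2},{"tx": -120,"ty": -240,"tz": 60,"wx": 0,"wy": 0,"wz": -1.08,"jaw": 0.2},{"tx": -120,"ty": -240,"tz": 60,"wx": 0,"wy": 0,"wz": -1.26,"jaw": 0.2},{"tx": -120,"ty": -240,"tz": 60,"wx": 0,"wy": 0,"wz": -1.44,"jaw": 0.2},{"tx": -120,"ty": -240,"tz": 60,"wx": 0,"wy": 0,"wz": -1.62,"jaw": 0.2},{"tx": -120,"ty": -240,"tz": 60,"wx": 0,"wy": 0,"wz": -1.71,"jaw": 0.2},{"tx": -120,"ty": -240,"tz": 60,"wx": 0,"wy": 0,"wz": -1.71,"jaw": 0.2}]}}

```text
time: 6.25
ee_pos: [0.504, 0.0686, 0.3202]
eef_rot: [0.674, 0.739, 0.0, 0.0]
contact_force: [0.7, -0.6, 0.1]
gripper_width: 0.0514
```

```bash
python3 - <<'E'
from h import *
im,d,st=shot('wrist','w3')
c=np.clip(im.astype(float)*1.3,0,255).astype(np.uint8); cv2.imwrite('pics/w3b.png',c[:,:,::-1])
print(st['ee_pos'],st['q'])
P=cloud('wrist',d,st); np.save('/tmp/P.npy',P)
print([(np.round(r['rect']).astype(int).tolist(),round(r['conf'],2)) for r in ctrl.find_in('wrist','barrel1_mid')])
shot('top','top1')
E
```

```text
[0.50400029 0.06864384 0.32022434] [ 6.83150161e-02 -1.28214676e-01  1.32259562e+00  2.66399843e-04
  1.94679330e+00 -2.36630922e-02]
[([148, 239, 188, 281], 0.72), ([176, 143, 227, 238], 0.63), ([254, 1, 465, 98], 0.45)]
```

View pics/w3b.png

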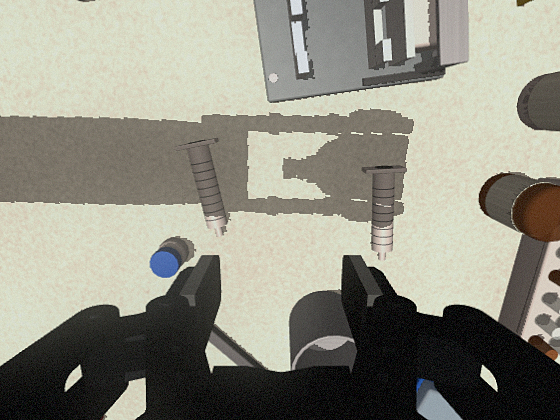

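View pics/top1.png

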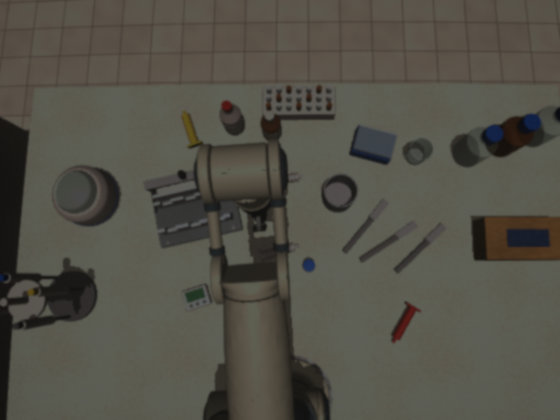

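```bash
cat >> h.py <<'E'
def barrel(P,box,zmin=0.014):
    """box=(l,t,r,b) px; returns neck, mid, yaw from the depth cloud"""
    vv,uu=np.mgrid[0:P.shape[0],0:P.shape[1]]
    m=(uu>box[0])&(uu<box[2])&(vv>box[1])&(vv<box[3])&(P[...,2]>zmin)&(P[...,2]<0.04)
    p=P[m]; zt=np.percentile(p[:,2],98)
    q=p[:,:2]; c=q.mean(0)
    u=np.linalg.svd(q-c,full_matrices=False)[2][0]
    # refine with body only; direction to the wide end
    for it in range(3):
        s=(q-c)@u; n=np.array([-u[1],u[0]]); t=(q-c)@n
        bins=np.arange(s.min(),s.max(),.004)
        w=[np.ptp(t[(s>=b)&(s<b+.004)]) if ((s>=b)&(s<b+.004)).sum()>2 else 0 for b in bins]
        k=np.argmax(w)
        if k<len(w)/2: u=-u; continue
        body=(s<s.max()-.010)&(s>s.min()+.02)
        cb=q[body].mean(0)
        # edges-based: midline of min/max t per s bin
        sb=[];tb=[]
        for b in bins:
            mm=body&(s>=b)&(s<b+.004)
            if mm.sum()>4: sb.append(b+.002); tb.append((t[mm].max()+t[mm].min())/2)
        a,b0=np.polyfit(sb,tb,1)
        c=c+n*b0; u=u+n*a; u/=np.linalg.norm(u)
    s=(q-c)@u
    end=s.max(); neck=c+u*(end-.005); mid=c+u*(end-.055)
    return dict(neck=neck,mid=mid,yaw=np.degrees(np.arctan2(u[1],u[0])),length=np.ptp(s),maxw=max(w),ztop=zt)
E
python3 - <<'E'
from h import *
P=np.load('/tmp/P.npy')
print(barrel(P,(165,125,235,245))); print(barrel(P,(350,155,412,265)))
E
```

```text
{'neck': array([ 0.43382176, -0.01619745]), 'mid': array([0.41966701, 0.03175715]), 'yaw': np.float64(-73.5549956930766), 'length': np.float64(0.12172086990755782), 'maxw': np.float64(0.07196630158804665), 'ztop': np.float64(0.02723495192889373)}
{'neck': array([0.62631759, 0.08108318]), 'mid': array([0.63330037, 0.03157317]), 'yaw': np.float64(98.02791716912412), 'length': np.float64(0.12014700306947365), 'maxw': np.float64(0.04795706441007921), 'ztop': np.float64(0.02755309539842422)}
```

```bash
python3 - <<'E'
from h import *
P=np.load('/tmp/P.npy'); im,d,st=load('wrist')
r=[barrel(P,(165,125,235,234)),barrel(P,(350,155,412,265))]
for k in r:
    print(k)
    u=np.array([np.cos(np.radians(k['yaw'])),np.sin(np.radians(k['yaw']))])
    a=proj('wrist',[*k['neck'],.026],st)[0]; b=proj('wrist',[*(k['neck']-.1*u),.026],st)[0]
    cv2.line(im,tuple(np.int32(a)),tuple(np.int32(b)),(255,0,0),1)
cv2.imwrite('pics/w3o.png',cv2.resize(im[100:290,130:430],None,fx=2.5,fy=2.5)[:,:,::-1])
E
```

```text
{'neck': array([0.40217488, 0.09094773]), 'mid': array([0.41633507, 0.04299474]), 'yaw': np.float64(106.45150795086433), 'length': np.float64(0.11606673942195517), 'maxw': np.float64(0.04767202891183068), 'ztop': np.float64(0.027247923313467683)}
{'neck': array([0.62631759, 0.08108318]), 'mid': array([0.63330037, 0.03157317]), 'yaw': np.float64(98.02791716912412), 'length': np.float64(0.12014700306947365), 'maxw': np.float64(0.04795706441007921), 'ztop': np.float64(0.02755309539842422)}
```

View pics/w3o.png

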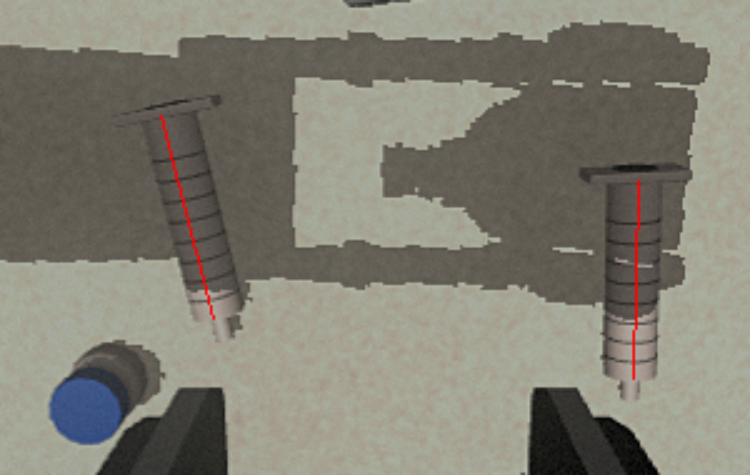

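Emit:
{"method": "servo_tool", "body": {"moves": [{"tx": 40,"ty": -10,"tz": -50,"wx": 0,"wy": 0,"wz": 0.05,"jaw": 0.2},{"tx": 85,"ty": -24,"tz": -100,"wx": 0,"wy": 0,"wz": 0.05,"jaw": 0.2},{"tx": 129,"ty": -37,"tz": -150,"wx": 0,"wy": 0,"wz": 0.05,"jaw": 0.2},{"tx": 129,"ty": -37,"tz": -200,"wx": 0,"wy": 0,"wz": 0.05,"jaw": 0.2},{"tx": 129,"ty": -37,"tz": -245,"wx": 0,"wy": 0,"wz": 0.05,"jaw": 0.2},{"tx": 129,"ty": -37,"tz": -245,"wx": 0,"wy": 0,"wz": 0.05,"jaw": 0.2}]}}

```text
time: 7.15
ee_pos: [0.6299, 0.0315, 0.0697]
eef_rot: [0.655, 0.755, -0.003, -0.004]
contact_force: [-0.2, -0.7, 1.4]
gripper_width: 0.0512
```

```bash
python3 - <<'E'
from h import *
im,d,st=shot('wrist','w4')
c=np.clip(im.astype(float)*1.3,0,255).astype(np.uint8); cv2.imwrite('pics/w4b.png',c[:,:,::-1])
P=cloud('wrist',d,st); np.save('/tmp/P.npy',P)
m=np.zeros_like(d,bool)
print([(np.round(r['rect']).astype(int).tolist(),round(r['conf'],2)) for r in ctrl.find_in('wrist','barrel1_mid')])
E
```

```text
[]
```

View pics/w4b.png

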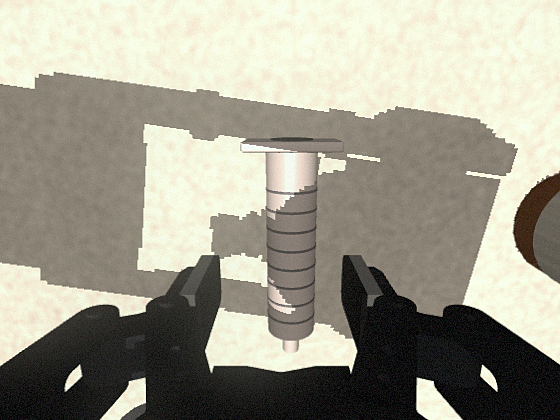

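```bash
python3 - <<'E'
from h import *
im,d,st=shot('wrist','w5'); P=cloud('wrist',d,st)
print(st['ee_pos'],barrel(P,(230,125,350,352)), proj('wrist',[*st['ee_pos'][:2],.02],st))
E
```

```text
[0.63328586 0.03157401 0.07683838] {'neck': array([0.62715615, 0.08135611]), 'mid': array([0.63429521, 0.0318684 ]), 'yaw': np.float64(98.20882260823284), 'length': np.float64(0.12040306659741232), 'maxw': np.float64(0.0473974559753545), 'ztop': np.float64(0.027046787639026623)} [[281.2226857  242.22719478]]
```

Emit:
{"method": "servo_tool", "body": {"moves": [{"tx": 1,"ty": 0,"tz": -30,"wx": 0,"wy": 0,"wz": 0,"jaw": 0.2},{"tx": 1,"ty": 0,"tz": -56,"wx": 0,"wy": 0,"wz": 0,"jaw": 0.2},{"tx": 1,"ty": 0,"tz": -56,"wx": 0,"wy": 0,"wz": 0,"jaw": 0.2},{"tx": 1,"ty": 0,"tz": -56,"wx": 0,"wy": 0,"wz": 0,"jaw": -1},{"tx": 1,"ty": 0,"tz": -56,"wx": 0,"wy": 0,"wz": 0,"jaw": -1},{"tx": 1,"ty": 0,"tz": -56,"wx": 0,"wy": 0,"wz": 0,"jaw": -1},{"tx": 1,"ty": 0,"tz": -56,"wx": 0,"wy": 0,"wz": 0,"jaw": -1}]}}

```text
time: 8.18
ee_pos: [0.6356, 0.0315, 0.0229]
eef_rot: [0.655, 0.755, 0.002, 0.002]
contact_force: [0.1, 0.8, 5.5]
gripper_width: 0.0242
```

Emit:
{"method": "servo_tool", "body": {"moves": [{"tx": 0,"ty": 0,"tz": 40,"wx": 0,"wy": 0,"wz": 0,"jaw": -1},{"tx": 0,"ty": 0,"tz": 90,"wx": 0,"wy": 0,"wz": 0,"jaw": -1},{"tx": -10,"ty": 10,"tz": 140,"wx": 0,"wy": 0,"wz": -0.12,"jaw": -1},{"tx": -25,"ty": 40,"tz": 180,"wx": 0,"wy": 0,"wz": -0.29,"jaw": -1},{"tx": -40,"ty": 80,"tz": 180,"wx": 0,"wy": 0,"wz": -0.46,"jaw": -1},{"tx": -55,"ty": 120,"tz": 180,"wx": 0,"wy": 0,"wz": -0.63,"jaw": -1},{"tx": -70,"ty": 160,"tz": 180,"wx": 0,"wy": 0,"wz": -0.8,"jaw": -1},{"tx": -85,"ty": 200,"tz": 180,"wx": 0,"wy": 0,"wz": -0.97,"jaw": -1},{"tx": -100,"ty": 245,"tz": 180,"wx": 0,"wy": 0,"wz": -1.14,"jaw": -1},{"tx": -110,"ty": 290,"tz": 180,"wx": 0,"wy": 0,"wz": -1.31,"jaw": -1},{"tx": -121,"ty": 322.5,"tz": 180,"wx": 0,"wy": 0,"wz": -1.483,"jaw": -1},{"tx": -121,"ty": 322.5,"tz": 140,"wx": 0,"wy": 0,"wz": -1.483,"jaw": -1}]}}

```text
time: 9.68
ee_pos: [0.5134, 0.3577, 0.1643]
eef_rot: [0.993, 0.115, 0.004, -0.002]
contact_force: [1.2, 0.4, 0.0]
gripper_width: 0.0236
```

Emit:
{"method": "servo_tool", "body": {"moves": [{"tx": 0,"ty": 0,"tz": -25,"wx": 0,"wy": 0,"wz": 0,"jaw": -1},{"tx": 0,"ty": 0,"tz": -25,"wx": 0,"wy": 0,"wz": 0,"jaw": -1}]}}

```text
time: 9.93
ee_pos: [0.5117, 0.3535, 0.1323]
eef_rot: [0.993, 0.114, -0.002, 0.001]
contact_force: [-0.5, -0.1, -0.1]
gripper_width: 0.0243
```

```bash
python3 - <<'E'
from h import *
im,d,st=shot('wrist','w6')
c=np.clip(im.astype(float)*1.8,0,255).astype(np.uint8); cv2.imwrite('pics/w6b.png',c[:,:,::-1])
print(st['ee_pos'],st['eef_rot'],st['q'],st['gripper_width'])
P=cloud('wrist',d,st)
yaw=np.radians(13.1);A=np.array([[np.cos(yaw),np.sin(yaw)],[-np.sin(yaw),np.cos(yaw)]])
Q=(P[...,:2]-[.5358,.2875])@A.T; Q=np.dstack([Q,P[...,2]]); np.save('/tmp/Q.npy',Q)
print('tcp in rack',A@(st['ee_pos'][:2]-[.5358,.2875]))
shot('side','s6')
E
```

```text
[0.51167234 0.35353706 0.13225776] [ 9.93441718e-01  1.14320784e-01 -1.88579273e-03  8.68753832e-04] [5.49918759e-01 1.61611593e-01 1.36296104e+00 1.51527950e-05
 1.62117256e+00 1.89157277e+00] 0.024263290737091082
tcp in rack [-0.00853238  0.06978708]
```

View pics/w6b.png

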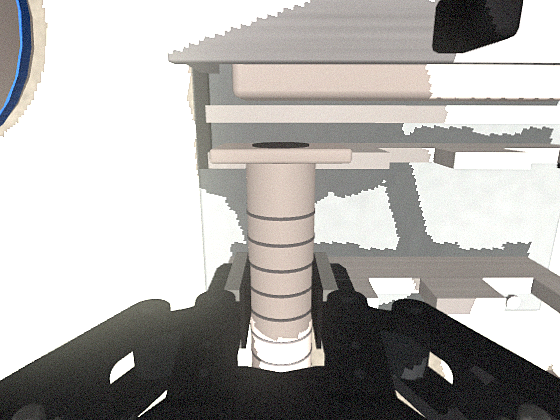

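```bash
python3 - <<'E'
from h import *
Q=np.load('/tmp/Q.npy'); z=Q[...,2]
vv,uu=np.mgrid[0:420,0:560]
def st(m,n):
    q=Q[m]; print(n,len(q),np.round(np.percentile(q,[1,50,99],axis=0),4).tolist())
st((uu>205)&(uu<355)&(vv>140)&(vv<166)&(z>.1),'flange')
st((uu>245)&(uu<316)&(vv>170)&(vv<250)&(z>.1),'body')
for r in range(180,250,20):
    m=(uu>235)&(uu<326)&(vv==r)&(z>.1); q=Q[m]; print(r,np.round([q[:,0].mean(),q[:,1].min(),q[:,1].max(),q[:,2].max()],4))
st((uu>330)&(vv>100)&(vv<180)&(z>.07)&(z<.084),'slotted/stop')
m=(uu>330)&(vv>100)&(vv<180)&(z>.076)&(z<.084); print(np.histogram(Q[m][:,0],bins=np.arange(.02,.08,.003)))
m=(uu>205)&(z>.076)&(z<.084)&(Q[...,0]>.031)&(Q[...,0]<.039)
print(np.histogram(Q[m][:,1],bins=np.arange(-.1,.12,.004)))
E
```

```text
flange 2971 [[0.04, 0.0471, 0.1123], [0.0441, 0.0703, 0.1348], [0.0465, 0.0932, 0.1365]]
body 5317 [[0.0089, 0.0578, 0.1253], [0.0243, 0.0703, 0.1337], [0.038, 0.0826, 0.1362]]
180 [0.0349 0.0579 0.0829 0.1364]
200 [0.0277 0.0577 0.0826 0.1365]
220 [0.0204 0.0582 0.0829 0.1369]
240 [0.0128 0.0576 0.0826 0.1359]
slotted/stop 6437 [[0.0314, -0.0611, 0.0718], [0.0549, -0.0154, 0.0801], [0.0612, 0.0448, 0.0817]]
(array([   0,    0,    0,  262,  802,  711,  359,    0,    0,    0,    0,
       1366, 1536, 1172,    0,    0,    0,    0,    0]), array([0.02 , 0.023, 0.026, 0.029, 0.032, 0.035, 0.038, 0.041, 0.044,
       0.047, 0.05 , 0.053, 0.056, 0.059, 0.062, 0.065, 0.068, 0.071,
       0.074, 0.077]))
(array([  0,   0,   0,   0,   0,   0,   0,   0,   0,   0,   0,  40, 131,
       130, 130, 130, 126, 128, 130, 127, 133,  77,   0,   0,   0,   0,
         0,   0,   0, 106, 126, 128, 133, 121,  48,  48,  48,  48,  18,
         0,   0,   0,   0,   0,   0,   0,   8,  41,  41,  40,  41,  41,
         0,   0]), array([-1.00000000e-01, -9.60000000e-02, -9.20000000e-02, -8.80000000e-02,
       -8.4
[... 248 characters left out ...]
0e-02, -2.80000000e-02, -2.40000000e-02,
       -2.00000000e-02, -1.60000000e-02, -1.20000000e-02, -8.00000000e-03,
       -4.00000000e-03,  8.32667268e-17,  4.00000000e-03,  8.00000000e-03,
        1.20000000e-02,  1.60000000e-02,  2.00000000e-02,  2.40000000e-02,
        2.80000000e-02,  3.20000000e-02,  3.60000000e-02,  4.00000000e-02,
        4.40000000e-02,  4.80000000e-02,  5.20000000e-02,  5.60000000e-02,
        6.00000000e-02,  6.40000000e-02,  6.80000000e-02,  7.20000000e-02,
        7.60000000e-02,  8.00000000e-02,  8.40000000e-02,  8.80000000e-02,
        9.20000000e-02,  9.60000000e-02,  1.00000000e-01,  1.04000000e-01,
        1.08000000e-01,  1.12000000e-01,  1.16000000e-01]))
```

Emit:
{"method": "servo_tool", "body": {"moves": [{"tx": 2.5,"ty": 0.5,"tz": -15,"wx": 0,"wy": 0,"wz": 0,"jaw": -1},{"tx": 2.5,"ty": 0.5,"tz": -30,"wx": 0,"wy": 0,"wz": 0,"jaw": -1},{"tx": 2.5,"ty": 0.5,"tz": -30,"wx": 0,"wy": 0,"wz": 0,"jaw": -1}]}}

```text
time: 10.4
ee_pos: [0.5144, 0.3538, 0.1018]
eef_rot: [0.993, 0.114, -0.002, 0.001]
contact_force: [0.7, 0.7, -1.4]
gripper_width: 0.0237
```

```bash
python3 - <<'E'
from h import *
im,d,st=shot('wrist','w7')
c=np.clip(im.astype(float)*1.8,0,255).astype(np.uint8); cv2.imwrite('pics/w7b.png',c[:,:,::-1])
print(st['ee_pos'],st['contact_force'])
P=cloud('wrist',d,st)
yaw=np.radians(13.1);A=np.array([[np.cos(yaw),np.sin(yaw)],[-np.sin(yaw),np.cos(yaw)]])
Q=(P[...,:2]-[.5358,.2875])@A.T; Q=np.dstack([Q,P[...,2]]); np.save('/tmp/Q.npy',Q)
print('tcp in rack',A@(st['ee_pos'][:2]-[.5358,.2875]))
z=Q[...,2]
vv,uu=np.mgrid[0:420,0:560]
m=(uu>205)&(uu<355)&(vv>130)&(vv<166)&(z>.09)&(Q[...,0]>.03); q=Q[m]; print(np.round(np.percentile(q,[1,50,99],axis=0),4).tolist())
E
```

```text
[0.51439161 0.35383235 0.10178743] [ 0.71517159  0.66023395 -1.39392762]
tcp in rack [-0.00581694  0.06945836]
[[0.0427, 0.0468, 0.0913], [0.0467, 0.0699, 0.1044], [0.0492, 0.0929, 0.1061]]
```

View pics/w7b.png

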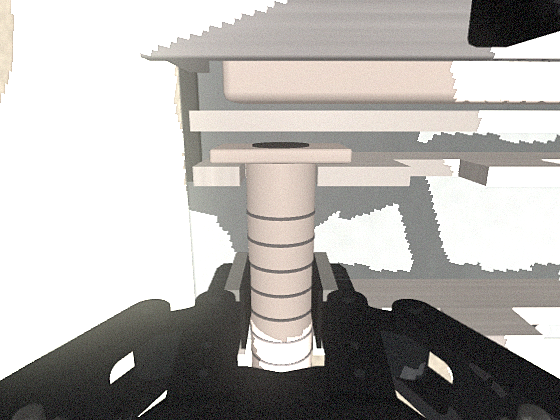

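Emit:
{"method": "servo_tool", "body": {"moves": [{"tx": 0,"ty": 0,"tz": -12,"wx": 0,"wy": 0,"wz": 0,"jaw": -1},{"tx": 0,"ty": 0,"tz": -24,"wx": 0,"wy": 0,"wz": 0,"jaw": -1},{"tx": 0,"ty": 0,"tz": -24,"wx": 0,"wy": 0,"wz": 0,"jaw": -1}]}}

```text
time: 10.82
ee_pos: [0.5148, 0.3542, 0.0789]
eef_rot: [0.993, 0.114, -0.001, 0.0]
contact_force: [-0.8, 1.2, -0.9]
gripper_width: 0.0241
```

Emit:
{"method": "servo_tool", "body": {"moves": [{"tx": 0,"ty": 0,"tz": -1.5,"wx": 0,"wy": 0,"wz": 0,"jaw": -1},{"tx": 0,"ty": 0,"tz": -1.5,"wx": 0,"wy": 0,"wz": 0,"jaw": -1}]}}

```text
time: 11.08
ee_pos: [0.5152, 0.3545, 0.0788]
eef_rot: [0.993, 0.114, -0.0, 0.0]
contact_force: [-0.1, 0.4, -1.0]
gripper_width: 0.0237
```

Emit:
{"method": "servo_tool", "body": {"moves": [{"tx": 0,"ty": 0,"tz": -2,"wx": 0,"wy": 0,"wz": 0,"jaw": -1},{"tx": 0,"ty": 0,"tz": -2,"wx": 0,"wy": 0,"wz": 0,"jaw": -1}]}}

```text
time: 11.32
ee_pos: [0.5155, 0.3547, 0.0779]
eef_rot: [0.993, 0.114, 0.001, -0.0]
contact_force: [-1.0, -0.4, 2.9]
gripper_width: 0.024
```

Emit:
{"method": "servo_tool", "body": {"moves": [{"tx": 0,"ty": 0,"tz": -2,"wx": 0,"wy": 0,"wz": 0,"jaw": -0.1},{"tx": 0,"ty": 0,"tz": -2,"wx": 0,"wy": 0,"wz": 0,"jaw": -0.1},{"tx": 0,"ty": 0,"tz": -2,"wx": 0,"wy": 0,"wz": 0,"jaw": 0},{"tx": 0,"ty": 0,"tz": 40,"wx": 0,"wy": 0,"wz": 0,"jaw": 0},{"tx": 0,"ty": 0,"tz": 70,"wx": 0,"wy": 0,"wz": 0,"jaw": 0},{"tx": 0,"ty": 0,"tz": 70,"wx": 0,"wy": 0,"wz": 0,"jaw": 0}]}}

```text
time: 12.08
ee_pos: [0.5166, 0.3553, 0.1505]
eef_rot: [0.993, 0.114, 0.003, -0.001]
contact_force: [0.5, -0.2, -0.3]
gripper_width: 0.0427
```

```bash
cat >> h.py <<'E'
def rackQ(P):
    yaw=np.radians(13.1);A=np.array([[np.cos(yaw),np.sin(yaw)],[-np.sin(yaw),np.cos(yaw)]])
    return np.dstack([(P[...,:2]-[.5358,.2875])@A.T,P[...,2]])
E
python3 - <<'E'
from h import *
im,d,st=shot('wrist','w8')
c=np.clip(im.astype(float)*1.8,0,255).astype(np.uint8); cv2.imwrite('pics/w8b.png',c[:,:,::-1])
print(st['ee_pos'],st['contact_force'])
Q=rackQ(cloud('wrist',d,st)); np.save('/tmp/Q.npy',Q)
z=Q[...,2]
vv,uu=np.mgrid[0:420,0:560]
m=(abs(Q[...,1]-.07)<.012)&(Q[...,0]>-.03)&(Q[...,0]<.053)&(z>.06)&(z<.1); q=Q[m]; print(np.round(np.percentile(q,[1,50,99],axis=0),4).tolist())
E
```

```text
[0.51656827 0.35529572 0.15050425] [ 0.54247634 -0.16373848 -0.32534225]
[[-0.0291, 0.0583, 0.0718], [0.0139, 0.07, 0.0798], [0.0504, 0.0818, 0.0822]]
```

View pics/w8b.png

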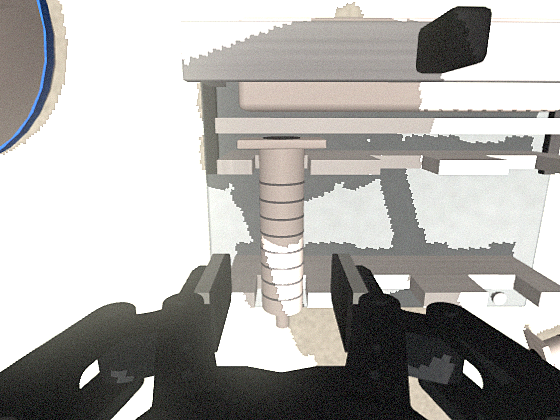

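```bash
python3 - <<'E'
from h import *
print(onz('top',[(309,265)],.05), onz('wrist',[(165,262)],.05,dict(ee_pos=np.array([.504,.06864,.32022]),eef_rot=np.array([.674,.739,0,0]))))
E
```

```text
[[ 0.37364552 -0.04899892  0.05      ]] [[ 0.37670217 -0.04583339  0.05      ]]
```

Emit:
{"method": "servo_tool", "body": {"moves": [{"tx": -5,"ty": -30,"tz": 40,"wx": 0,"wy": 0,"wz": 0.1,"jaw": 0.1},{"tx": -15,"ty": -75,"tz": 80,"wx": 0,"wy": 0,"wz": 0.28,"jaw": 0.1},{"tx": -30,"ty": -115,"tz": 80,"wx": 0,"wy": 0,"wz": 0.46,"jaw": 0.1},{"tx": -40,"ty": -155,"tz": 80,"wx": 0,"wy": 0,"wz": 0.64,"jaw": 0.1},{"tx": -55,"ty": -195,"tz": 80,"wx": 0,"wy": 0,"wz": 0.82,"jaw": 0.1},{"tx": -70,"ty": -235,"tz": 80,"wx": 0,"wy": 0,"wz": 1.0,"jaw": 0.1},{"tx": -85,"ty": -275,"tz": 60,"wx": 0,"wy": 0,"wz": 1.18,"jaw": 0.1},{"tx": -100,"ty": -312,"tz": 40,"wx": 0,"wy": 0,"wz": 1.36,"jaw": 0.1},{"tx": -100,"ty": -312,"tz": 0,"wx": 0,"wy": 0,"wz": 1.54,"jaw": 0.1},{"tx": -100,"ty": -312,"tz": -40,"wx": 0,"wy": 0,"wz": 1.63,"jaw": 0.1},{"tx": -100,"ty": -312,"tz": -70,"wx": 0,"wy": 0,"wz": 1.63,"jaw": 0.1},{"tx": -100,"ty": -312,"tz": -70,"wx": 0,"wy": 0,"wz": 1.63,"jaw": 0.1}]}}

```text
time: 13.62
ee_pos: [0.4127, 0.0424, 0.0727]
eef_rot: [0.598, 0.801, -0.002, -0.003]
contact_force: [-1.7, -0.2, 0.0]
gripper_width: 0.047
```

```bash
python3 - <<'E'
from h import *
shot('wrist')
im,d,st=shot('wrist','w9')
c=np.clip(im.astype(float)*1.3,0,255).astype(np.uint8); cv2.imwrite('pics/w9b.png',c[:,:,::-1])
P=cloud('wrist',d,st); np.save('/tmp/P.npy',P)
print(st['ee_pos'],st['eef_rot'],st['gripper_width'])
try: print(barrel(P,(230,125,350,352)))
except Exception as e: print(e)
E
```

```text
[0.41406105 0.0424661  0.07510049] [ 0.59836726  0.80121946 -0.00122295 -0.00158029] 0.04692053689817968
expected non-empty vector for xh.py:51: RuntimeWarning: Mean of empty slice.
  cb=q[body].mean(0)
  ret = um.true_divide(
```

View pics/w9b.png

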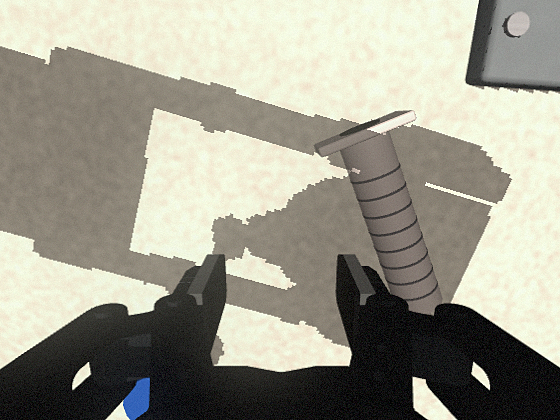

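Emit:
{"method": "servo_tool", "body": {"moves": [{"tx": 40,"ty": 0,"tz": 60,"wx": 0,"wy": 0,"wz": 0,"jaw": 0.1},{"tx": 40,"ty": 0,"tz": 80,"wx": 0,"wy": 0,"wz": 0.15,"jaw": 0.1},{"tx": 40,"ty": 0,"tz": 80,"wx": 0,"wy": 0,"wz": 0.21,"jaw": 0.1},{"tx": 40,"ty": 0,"tz": 80,"wx": 0,"wy": 0,"wz": 0.21,"jaw": 0.1}]}}

```text
time: 14.22
ee_pos: [0.4561, 0.0426, 0.1587]
eef_rot: [0.511, 0.859, 0.001, 0.001]
contact_force: [0.5, -1.0, 0.4]
gripper_width: 0.0473
```

```bash
python3 - <<'E'
from h import *
shot('wrist')
im,d,st=shot('wrist','w10')
c=np.clip(im.astype(float)*1.3,0,255).astype(np.uint8); cv2.imwrite('pics/w10b.png',c[:,:,::-1])
P=cloud('wrist',d,st); np.save('/tmp/P.npy',P)
print(st['ee_pos'],st['eef_rot'],st['gripper_width'])
try: print(barrel(P,(235,125,340,330)))
except Exception as e: print(e)
E
```

```text
[0.45568812 0.04256632 0.15792685] [5.11579385e-01 8.59235576e-01 4.55171416e-04 7.41943769e-04] 0.046542560060707866
{'neck': array([0.44372461, 0.09904378]), 'mid': array([0.4747554 , 0.05983804]), 'yaw': np.float64(128.3611200982307), 'length': np.float64(0.10941619311260209), 'maxw': np.float64(0.025977790745966296), 'ztop': np.float64(0.027025855966847274)}
```

View pics/w10b.png

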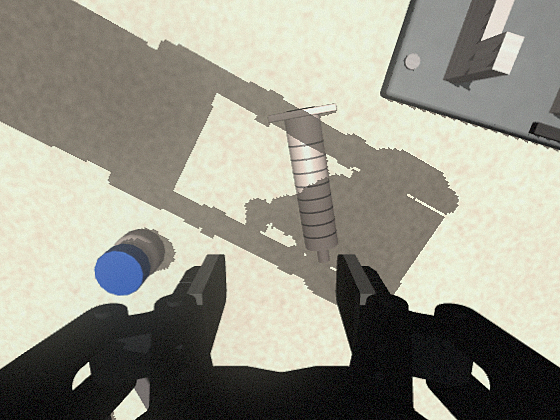

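```bash
python3 - <<'E'
from h import *
im,d,st=load('wrist'); P=np.load('/tmp/P.npy')
k=barrel(P,(260,95,345,268)); print(k)
k2=barrel(P,(260,95,345,268),.008); print(k2)
E
```

```text
{'neck': array([0.43732426, 0.10712018]), 'mid': array([0.46835884, 0.06791743]), 'yaw': np.float64(128.3666503258582), 'length': np.float64(0.11972149839534685), 'maxw': np.float64(0.047857563520026694), 'ztop': np.float64(0.027098478635028976)}
{'neck': array([0.4372834 , 0.10708771]), 'mid': array([0.46832855, 0.06789334]), 'yaw': np.float64(128.3821094613329), 'length': np.float64(0.11972232800184736), 'maxw': np.float64(0.04785768908717723), 'ztop': np.float64(0.027097953778228774)}
```

Emit:
{"method": "servo_tool", "body": {"moves": [{"tx": 12.5,"ty": 25.5,"tz": -30,"wx": 0,"wy": 0,"wz": 0.175,"jaw": 0.2},{"tx": 12.5,"ty": 25.5,"tz": -75,"wx": 0,"wy": 0,"wz": 0.175,"jaw": 0.2},{"tx": 12.5,"ty": 25.5,"tz": -75,"wx": 0,"wy": 0,"wz": 0.175,"jaw": 0.2}]}}

```text
time: 14.7
ee_pos: [0.4651, 0.068, 0.0779]
eef_rot: [0.434, 0.901, -0.002, -0.004]
contact_force: [0.1, 0.3, 0.1]
gripper_width: 0.0514
```

```bash
python3 - <<'E'
from h import *
shot('wrist')
im,d,st=shot('wrist','w11')
P=cloud('wrist',d,st)
print(st['ee_pos'],st['eef_rot'],st['gripper_width'])
print(barrel(P,(230,125,340,352)))
E
```

```text
[0.46658192 0.06795116 0.0807071 ] [ 0.43426002  0.90078557 -0.00097003 -0.00162732] 0.051217336290741614
{'neck': array([0.43729553, 0.10723497]), 'mid': array([0.46840634, 0.0680927 ]), 'yaw': np.float64(128.47815242231962), 'length': np.float64(0.12016047859616216), 'maxw': np.float64(0.04769959877200324), 'ztop': np.float64(0.02702778383441982)}
```

View pics/w11.png

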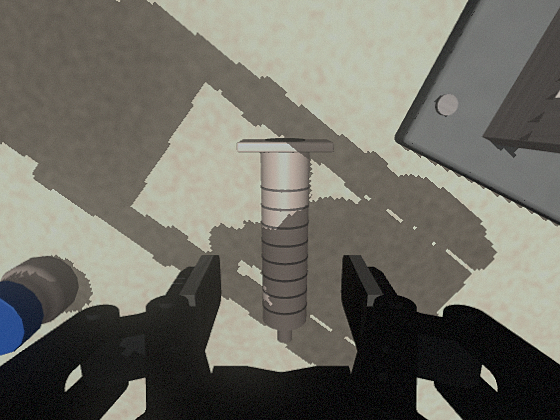

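Emit:
{"method": "servo_tool", "body": {"moves": [{"tx": 1,"ty": 0,"tz": -30,"wx": 0,"wy": 0,"wz": 0,"jaw": 0.2},{"tx": 1,"ty": 0,"tz": -58,"wx": 0,"wy": 0,"wz": 0,"jaw": 0.2},{"tx": 1,"ty": 0,"tz": -58,"wx": 0,"wy": 0,"wz": 0,"jaw": 0.2},{"tx": 1,"ty": 0,"tz": -58,"wx": 0,"wy": 0,"wz": 0,"jaw": -1},{"tx": 1,"ty": 0,"tz": -58,"wx": 0,"wy": 0,"wz": 0,"jaw": -1},{"tx": 1,"ty": 0,"tz": -58,"wx": 0,"wy": 0,"wz": 0,"jaw": -1},{"tx": 1,"ty": 0,"tz": -58,"wx": 0,"wy": 0,"wz": 0,"jaw": -1}]}}

```text
time: 15.68
ee_pos: [0.4705, 0.068, 0.0268]
eef_rot: [0.434, 0.901, 0.001, 0.002]
contact_force: [-0.9, -1.0, 6.4]
gripper_width: 0.0237
```

Emit:
{"method": "servo_tool", "body": {"moves": [{"tx": 0,"ty": 0,"tz": 40,"wx": 0,"wy": 0,"wz": 0,"jaw": -1},{"tx": 0,"ty": 0,"tz": 90,"wx": 0,"wy": 0,"wz": -0.1,"jaw": -1},{"tx": 0,"ty": 0,"tz": 150,"wx": 0,"wy": 0,"wz": -0.28,"jaw": -1},{"tx": 15,"ty": 30,"tz": 160,"wx": 0,"wy": 0,"wz": -0.46,"jaw": -1},{"tx": 30,"ty": 60,"tz": 160,"wx": 0,"wy": 0,"wz": -0.64,"jaw": -1},{"tx": 45,"ty": 90,"tz": 160,"wx": 0,"wy": 0,"wz": -0.82,"jaw": -1},{"tx": 60,"ty": 120,"tz": 160,"wx": 0,"wy": 0,"wz": -1.0,"jaw": -1},{"tx": 76,"ty": 150,"tz": 160,"wx": 0,"wy": 0,"wz": -1.18,"jaw": -1},{"tx": 76,"ty": 150,"tz": 160,"wx": 0,"wy": 0,"wz": -1.36,"jaw": -1},{"tx": 76,"ty": 150,"tz": 160,"wx": 0,"wy": 0,"wz": -1.54,"jaw": -1},{"tx": 76,"ty": 150,"tz": 150,"wx": 0,"wy": 0,"wz": -1.72,"jaw": -1},{"tx": 76,"ty": 150,"tz": 140,"wx": 0,"wy": 0,"wz": -1.9,"jaw": -1}]}}

```text
time: 17.18
ee_pos: [0.5451, 0.2182, 0.1648]
eef_rot: [0.986, 0.168, 0.001, -0.0]
contact_force: [0.6, 0.1, -1.2]
gripper_width: 0.0236
```

Emit:
{"method": "servo_tool", "body": {"moves": [{"tx": 0,"ty": 0,"tz": -10,"wx": 0,"wy": 0,"wz": -0.114,"jaw": -1},{"tx": 0,"ty": 0,"tz": -30,"wx": 0,"wy": 0,"wz": -0.114,"jaw": -1},{"tx": 0,"ty": 0,"tz": -30,"wx": 0,"wy": 0,"wz": -0.114,"jaw": -1}]}}

```text
time: 17.55
ee_pos: [0.5438, 0.2177, 0.1315]
eef_rot: [0.993, 0.116, -0.002, 0.0]
contact_force: [-0.3, -0.1, -1.2]
gripper_width: 0.0238
```

```bash
cat >> h.py <<'E'
def held(name):
    shot('wrist'); im,d,st=shot('wrist',name)
    c=np.clip(im.astype(float)*1.8,0,255).astype(np.uint8); cv2.imwrite(f'pics/{name}b.png',c[:,:,::-1])
    Q=rackQ(cloud('wrist',d,st)); z=Q[...,2]; np.save('/tmp/Q.npy',Q)
    print(st['ee_pos'],st['eef_rot'],st['gripper_width'],st['contact_force'])
    vv,uu=np.mgrid[0:420,0:560]
    m=(uu>200)&(uu<360)&(vv>120)&(vv<170)&(z>.09)&(z<st['ee_pos'][2]+.03)&(Q[...,0]>.03)&(Q[...,0]<.06)
    print('flange',m.sum(),np.round(np.percentile(Q[m],[1,50,99],axis=0),4).tolist())
    for r in (200,220,240):
        m=(uu>235)&(uu<326)&(vv==r)&(z>.09); q=Q[m]; print(r,np.round([q[:,0].mean(),q[:,1].min(),q[:,1].max(),q[:,2].max()],4))
E
python3 -c "
from h import *
held('w12')"
```

```text
[0.5442196  0.21781539 0.13272728] [ 9.93300107e-01  1.15558595e-01 -1.02753992e-03  2.30000991e-04] 0.02348728206290321 [-0.26667193  0.33100834 -0.30322321]
flange 3275 [[0.039, -0.0922, 0.11], [0.045, -0.0692, 0.1315], [0.0481, -0.0462, 0.1333]]
200 [ 0.0278 -0.0819 -0.057   0.1329]
220 [ 0.0202 -0.0817 -0.0567  0.1324]
240 [ 0.0124 -0.0819 -0.057   0.1329]
```

View pics/w12b.png

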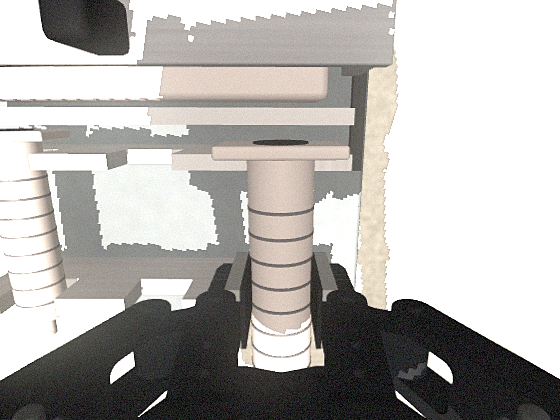

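Emit:
{"method": "servo_tool", "body": {"moves": [{"tx": 1,"ty": 0,"tz": -15,"wx": 0,"wy": 0,"wz": 0,"jaw": -1},{"tx": 1,"ty": 0,"tz": -30,"wx": 0,"wy": 0,"wz": 0,"jaw": -1},{"tx": 1,"ty": 0,"tz": -44,"wx": 0,"wy": 0,"wz": 0,"jaw": -1},{"tx": 1,"ty": 0,"tz": -51,"wx": 0,"wy": 0,"wz": 0,"jaw": -1},{"tx": 1,"ty": 0,"tz": -51,"wx": 0,"wy": 0,"wz": 0,"jaw": -1}]}}

```text
time: 18.27
ee_pos: [0.5456, 0.218, 0.0824]
eef_rot: [0.993, 0.115, -0.0, 0.0]
contact_force: [-1.3, 0.4, -0.9]
gripper_width: 0.0234
```

Emit:
{"method": "servo_tool", "body": {"moves": [{"tx": 0,"ty": 0,"tz": -1.5,"wx": 0,"wy": 0,"wz": 0,"jaw": -1},{"tx": 0,"ty": 0,"tz": -1.5,"wx": 0,"wy": 0,"wz": 0,"jaw": -1}]}}

```text
time: 18.52
ee_pos: [0.546, 0.2181, 0.0818]
eef_rot: [0.993, 0.115, 0.0, -0.0]
contact_force: [-0.7, -0.9, 1.5]
gripper_width: 0.0236
```

Emit:
{"method": "servo_tool", "body": {"moves": [{"tx": 0,"ty": 0,"tz": -1,"wx": 0,"wy": 0,"wz": 0,"jaw": -1},{"tx": 0,"ty": 0,"tz": -1,"wx": 0,"wy": 0,"wz": 0,"jaw": -0.1},{"tx": 0,"ty": 0,"tz": -1,"wx": 0,"wy": 0,"wz": 0,"jaw": -0.1},{"tx": 0,"ty": 0,"tz": -1,"wx": 0,"wy": 0,"wz": 0,"jaw": 0},{"tx": 0,"ty": 0,"tz": 40,"wx": 0,"wy": 0,"wz": 0,"jaw": 0},{"tx": 0,"ty": 0,"tz": 90,"wx": 0,"wy": 0,"wz": 0,"jaw": 0},{"tx": 0,"ty": 30,"tz": 150,"wx": 0,"wy": 0,"wz": 0,"jaw": 0},{"tx": 0,"ty": 60,"tz": 180,"wx": 0,"wy": 0,"wz": 0,"jaw": 0},{"tx": -5,"ty": 70,"tz": 200,"wx": 0,"wy": 0,"wz": 0,"jaw": 0},{"tx": -5,"ty": 70,"tz": 200,"wx": 0,"wy": 0,"wz": 0,"jaw": 0}]}}

```text
time: 19.77
ee_pos: [0.541, 0.2889, 0.2832]
eef_rot: [0.993, 0.115, 0.002, -0.001]
contact_force: [0.8, -0.8, 0.6]
gripper_width: 0.0427
```

```bash
python3 - <<'E'
from h import *
shot('wrist'); im,d,st=shot('wrist','w13')
c=np.clip(im.astype(float)*1.8,0,255).astype(np.uint8); cv2.imwrite('pics/w13b.png',c[:,:,::-1])
Q=rackQ(cloud('wrist',d,st)); z=Q[...,2]; print(st['ee_pos'])
for y0 in (-.07,.07):
    m=(abs(Q[...,1]-y0)<.028)&(Q[...,0]>.0405)&(Q[...,0]<.0525)&(z>.06)&(z<.1); q=Q[m]; print('flange',len(q),np.round(np.percentile(q,[1,50,99],axis=0),4).tolist())
    for x0 in (-.03,-.01,.01,.025):
        m=(abs(Q[...,1]-y0)<.016)&(abs(Q[...,0]-x0)<.003)&(z>.06)&(z<.1); q=Q[m]; print(x0,np.round([q[:,1].min(),q[:,1].max(),np.percentile(z[m],97)],4))
m=(z>.122)&(z<.14)&(abs(Q[...,1])<.03)&(abs(Q[...,0]-.08)<.04); print('grip',np.round(np.percentile(Q[m],[2,50,98],axis=0),4).tolist())
m=(z>.088)&(z<.1)&(abs(Q[...,1])<.1)&(abs(Q[...,0]-.08)<.04); print('bar',np.round(np.percentile(Q[m],[2,50,98],axis=0),4).tolist())
shot('top','top2'); shot('side','s2')
E
```

```text
[0.54092615 0.28816971 0.28133993]
flange 526 [[0.0406, -0.0919, 0.0603], [0.0469, -0.0678, 0.0805], [0.0501, -0.0453, 0.0826]]
-0.03 [-0.0808 -0.0567  0.0818]
-0.01 [-0.0823 -0.0565  0.0818]
0.01 [-0.0817 -0.0565  0.0821]
0.025 [-0.0825 -0.0561  0.082 ]
flange 532 [[0.0407, 0.0466, 0.061], [0.0476, 0.0689, 0.0803], [0.0507, 0.0934, 0.0827]]
-0.03 [0.0573 0.0828 0.0818]
-0.01 [0.0573 0.0828 0.0818]
0.01 [0.0573 0.0821 0.0817]
0.025 [0.0573 0.0837 0.0818]
grip [[0.0815, -0.0071, 0.1282], [0.0912, 0.0009, 0.1307], [0.1008, 0.0083, 0.1324]]
bar [[0.0783, -0.0964, 0.0934], [0.0911, -0.0087, 0.0951], [0.104, 0.0963, 0.0967]]
```

View pics/w13b.png

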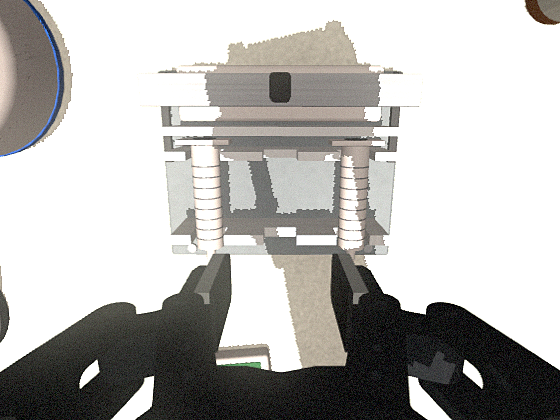

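View pics/top2.png

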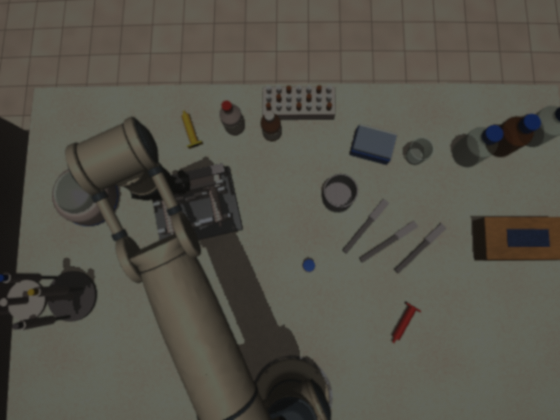

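View pics/s2.png

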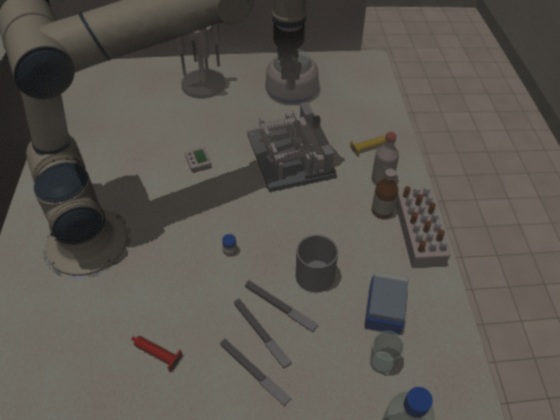

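Emit:
{"method": "servo_tool", "body": {"moves": [{"tx": 40,"ty": 10,"tz": -20,"wx": 0,"wy": 0,"wz": 0,"jaw": 0},{"tx": 83.5,"ty": 20.5,"tz": -60,"wx": 0,"wy": 0,"wz": 0,"jaw": 0},{"tx": 83.5,"ty": 20.5,"tz": -100,"wx": 0,"wy": 0,"wz": 0,"jaw": 0},{"tx": 83.5,"ty": 20.5,"tz": -140,"wx": 0,"wy": 0,"wz": 0,"jaw": 0},{"tx": 83.5,"ty": 20.5,"tz": -160,"wx": 0,"wy": 0,"wz": 0,"jaw": 0},{"tx": 83.5,"ty": 20.5,"tz": -160,"wx": 0,"wy": 0,"wz": 0,"jaw": 0},{"tx": 83.5,"ty": 20.5,"tz": -160,"wx": 0,"wy": 0,"wz": 0,"jaw": -1},{"tx": 83.5,"ty": 20.5,"tz": -160,"wx": 0,"wy": 0,"wz": 0,"jaw": -1},{"tx": 83.5,"ty": 20.5,"tz": -160,"wx": 0,"wy": 0,"wz": 0,"jaw": -1}]}}

```text
time: 21.1
ee_pos: [0.6252, 0.3088, 0.1244]
eef_rot: [0.993, 0.115, 0.002, -0.001]
contact_force: [-0.1, -1.2, 6.9]
gripper_width: 0.0147
```

Emit:
{"method": "servo_tool", "body": {"moves": [{"tx": -5,"ty": -1,"tz": 0,"wx": 0,"wy": 0,"wz": 0,"jaw": -1},{"tx": -10,"ty": -2.3,"tz": 0,"wx": 0,"wy": 0,"wz": 0,"jaw": -1},{"tx": -15,"ty": -3.5,"tz": 0,"wx": 0,"wy": 0,"wz": 0,"jaw": -1},{"tx": -20,"ty": -4.7,"tz": 0,"wx": 0,"wy": 0,"wz": 0,"jaw": -1},{"tx": -25,"ty": -5.8,"tz": 0,"wx": 0,"wy": 0,"wz": 0,"jaw": -1},{"tx": -30,"ty": -7,"tz": 0,"wx": 0,"wy": 0,"wz": 0,"jaw": -1}]}}

```text
time: 21.85
ee_pos: [0.5957, 0.3019, 0.1245]
eef_rot: [0.993, 0.115, 0.003, -0.001]
contact_force: [2.9, -0.6, 5.6]
gripper_width: 0.0146
```

Emit:
{"method": "servo_tool", "body": {"moves": [{"tx": -4,"ty": -1,"tz": 0,"wx": 0,"wy": 0,"wz": 0,"jaw": -1},{"tx": -8,"ty": -1.9,"tz": 0,"wx": 0,"wy": 0,"wz": 0,"jaw": -1},{"tx": -12,"ty": -2.8,"tz": 0,"wx": 0,"wy": 0,"wz": 0,"jaw": -1},{"tx": -14,"ty": -3.3,"tz": 0,"wx": 0,"wy": 0,"wz": 0,"jaw": -1},{"tx": -14,"ty": -3.3,"tz": 0,"wx": 0,"wy": 0,"wz": 0,"jaw": -1}]}}

```text
time: 22.48
ee_pos: [0.5815, 0.2986, 0.1245]
eef_rot: [0.993, 0.115, 0.003, -0.001]
contact_force: [1.2, -0.5, 6.9]
gripper_width: 0.0148
```

Emit:
{"method": "servo_tool", "body": {"moves": [{"tx": -2,"ty": -0.5,"tz": 0,"wx": 0,"wy": 0,"wz": 0,"jaw": -1},{"tx": -2,"ty": -0.5,"tz": 0,"wx": 0,"wy": 0,"wz": 0,"jaw": -1}]}}

```text
time: 22.72
ee_pos: [0.5813, 0.2985, 0.1245]
eef_rot: [0.993, 0.114, 0.005, -0.001]
contact_force: [8.3, 3.0, 3.2]
gripper_width: 0.0148
```

Emit:
{"method": "servo_tool", "body": {"moves": [{"tx": -1,"ty": -0.2,"tz": 0,"wx": 0,"wy": 0,"wz": 0,"jaw": -1},{"tx": -1,"ty": -0.2,"tz": 0,"wx": 0,"wy": 0,"wz": 0,"jaw": -1},{"tx": -1,"ty": -0.2,"tz": 0,"wx": 0,"wy": 0,"wz": 0,"jaw": -0.3},{"tx": -0.5,"ty": -0.1,"tz": 0,"wx": 0,"wy": 0,"wz": 0,"jaw": 0},{"tx": -0.5,"ty": -0.1,"tz": 0,"wx": 0,"wy": 0,"wz": 0,"jaw": 0},{"tx": -0.5,"ty": -0.1,"tz": 40,"wx": 0,"wy": 0,"wz": 0,"jaw": 0},{"tx": -20,"ty": -10,"tz": 90,"wx": 0,"wy": 0,"wz": 0,"jaw": 0},{"tx": -40,"ty": -20,"tz": 140,"wx": 0,"wy": 0,"wz": 0,"jaw": 0},{"tx": -40,"ty": -20,"tz": 180,"wx": 0,"wy": 0,"wz": 0,"jaw": 0},{"tx": -40,"ty": -20,"tz": 180,"wx": 0,"wy": 0,"wz": 0,"jaw": 0}]}}

```text
time: 23.98
ee_pos: [0.5387, 0.278, 0.3066]
eef_rot: [0.993, 0.115, 0.004, -0.001]
contact_force: [0.3, 0.4, -1.4]
gripper_width: 0.0429
```

```bash
python3 - <<'E'
from h import *
shot('wrist'); im,d,st=shot('wrist','w14')
c=np.clip(im.astype(float)*1.8,0,255).astype(np.uint8); cv2.imwrite('pics/w14b.png',c[:,:,::-1])
Q=rackQ(cloud('wrist',d,st)); z=Q[...,2]; print(st['ee_pos'],st['q'])
m=(z>.122)&(z<.14)&(abs(Q[...,1])<.03)&(abs(Q[...,0]-.05)<.04); print('grip',np.round(np.percentile(Q[m],[2,50,98],axis=0),4).tolist())
m=(z>.088)&(z<.1)&(abs(Q[...,1])<.1)&(abs(Q[...,0]-.05)<.04); print('bar',np.round(np.percentile(Q[m],[2,50,98],axis=0),4).tolist())
for y0 in (-.07,.07):
    for x0 in (-.03,-.01,.01,.025):
        m=(abs(Q[...,1]-y0)<.016)&(abs(Q[...,0]-x0)<.003)&(z>.06)&(z<.1); q=Q[m]; print(x0,np.round([q[:,1].min(),q[:,1].max(),np.percentile(z[m],97)],4))
E
```

```text
[0.53849943 0.27790885 0.30346651] [4.20255313e-01 1.22351727e-01 1.10262645e+00 7.34132182e-05
 1.91266533e+00 1.76112439e+00]
grip [[0.0363, -0.0066, 0.1279], [0.0462, 0.0007, 0.1307], [0.0557, 0.0081, 0.1324]]
bar [[0.034, -0.0963, 0.0936], [0.0467, -0.0072, 0.0951], [0.059, 0.0963, 0.0967]]
-0.03 [-0.0822 -0.0567  0.082 ]
-0.01 [-0.082  -0.0567  0.0817]
0.01 [-0.0822 -0.0565  0.082 ]
0.025 [-0.0812 -0.0565  0.0819]
-0.03 [0.0572 0.0829 0.0815]
-0.01 [0.0573 0.0822 0.0818]
0.01 [0.0573 0.0813 0.0816]
0.025 [0.0576 0.0831 0.082 ]
```

View pics/w14b.png

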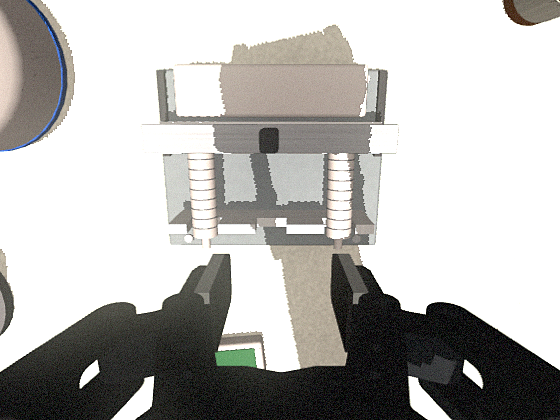

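Emit:
{"method": "servo_tool", "body": {"moves": [{"tx": -10,"ty": -50,"tz": 15,"wx": 0,"wy": 0,"wz": -0.1,"jaw": 0},{"tx": -20,"ty": -105,"tz": 15,"wx": 0,"wy": 0,"wz": -0.2,"jaw": 0},{"tx": -30,"ty": -160,"tz": 15,"wx": 0,"wy": 0,"wz": -0.3,"jaw": 0},{"tx": -40,"ty": -215,"tz": 15,"wx": 0,"wy": 0,"wz": -0.4,"jaw": 0},{"tx": -60,"ty": -270,"tz": 15,"wx": 0,"wy": 0,"wz": -0.5,"jaw": 0},{"tx": -70,"ty": -325,"tz": 15,"wx": 0,"wy": 0,"wz": -0.6,"jaw": 0},{"tx": -80,"ty": -380,"tz": 15,"wx": 0,"wy": 0,"wz": -0.7,"jaw": 0},{"tx": -90,"ty": -435,"tz": 15,"wx": 0,"wy": 0,"wz": -0.85,"jaw": 0},{"tx": -100,"ty": -480,"tz": 15,"wx": 0,"wy": 0,"wz": -1.0,"jaw": 0},{"tx": -100,"ty": -480,"tz": 15,"wx": 0,"wy": 0,"wz": -1.01,"jaw": 0},{"tx": -100,"ty": -480,"tz": 15,"wx": 0,"wy": 0,"wz": -1.01,"jaw": 0}]}}

```text
time: 25.45
ee_pos: [0.4382, -0.2019, 0.3147]
eef_rot: [0.925, -0.38, -0.001, -0.0]
contact_force: [1.2, -0.3, 0.6]
gripper_width: 0.0425
```

```bash
python3 - <<'E'
from h import *
shot('wrist'); im,d,st=shot('wrist','w15')
c=np.clip(im.astype(float)*1.3,0,255).astype(np.uint8); cv2.imwrite('pics/w15b.png',c[:,:,::-1])
P=cloud('wrist',d,st); np.save('/tmp/P.npy',P); print(st['ee_pos'],st['q'],st['eef_rot'])
print([(np.round(r['rect']).astype(int).tolist(),round(r['conf'],2)) for r in ctrl.find_in('wrist','scraper1_mid')])
E
```

```text
[ 0.43839726 -0.20144868  0.31517242] [-5.01566845e-01 -1.97967143e-01  1.39384962e+00  4.85051068e-04
  1.94773670e+00  1.84759333e+00] [ 9.25253055e-01 -3.79349056e-01 -9.81571030e-04 -3.37802152e-04]
[]
```

View pics/w15b.png

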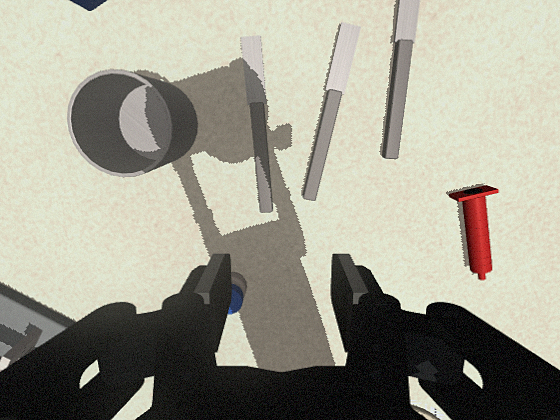

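```bash
cat >> h.py <<'E'
def scrapers(P,verbose=True):
    z=P[...,2]; m=((z>.0125)&(z<.024)).astype(np.uint8); m[250:]=0
    n,lab,stt,cen=cv2.connectedComponentsWithStats(m)
    out=[]
    for i in range(1,n):
        if stt[i,4]<150: continue
        p=P[lab==i][:,:2]*1000
        (c,(w,h),a)=cv2.minAreaRect(p.astype(np.float32))
        L,W=max(w,h),min(w,h)
        if not(60<L<150 and 10<W<28): continue
        q=p-p.mean(0); u=np.linalg.svd(q,full_matrices=False)[2][0]
        if u@(p.mean(0))<0: u=-u   # blade outward assumption
        s=(p-np.array(c))@u
        c=np.array(c)
        out.append(dict(foot=(c+u*s.min())/1000,end=(c+u*s.max())/1000,L=L,W=W,yaw=np.degrees(np.arctan2(u[1],u[0])),px=cen[i].round().tolist(),zt=np.percentile(P[lab==i][:,2],90)))
    return out
E
python3 - <<'E'
from h import *
P=np.load('/tmp/P.npy')
for s in scrapers(P): print(s)
z=P[...,2]; vv,uu=np.mgrid[0:420,0:560]
m=(z>.1)&(z<.109)&(uu<220)&(vv<200); p=P[m][:,:2]
A=np.c_[2*p,np.ones(len(p))]; x=np.linalg.lstsq(A,(p**2).sum(1),rcond=None)[0]; print('pot',x[:2],np.sqrt(x[2]+x[:2]@x[:2]),len(p), np.median(P[m][:,2]))
E
```

```text
{'foot': array([ 0.35860004, -0.30530334]), 'end': array([ 0.44602418, -0.40050804]), 'L': 129.25648498535156, 'W': 16.965030670166016, 'yaw': np.float64(-47.43950512247938), 'px': [398.0, 98.0], 'zt': np.float64(0.017129936667992646)}
{'foot': array([ 0.52669342, -0.13883682]), 'end': array([ 0.59184949, -0.19056353]), 'L': 83.26350402832031, 'W': 24.33828353881836, 'yaw': np.float64(-38.445682120073265), 'px': [188.0, 118.0], 'zt': np.float64(0.02292704516636589)}
{'foot': array([ 0.39065154, -0.20158949]), 'end': array([ 0.46145465, -0.31045022]), 'L': 129.8271942138672, 'W': 16.490528106689453, 'yaw': np.float64(-56.95998764601179), 'px': [322.0, 144.0], 'zt': np.float64(0.01704879046809741)}
{'foot': array([ 0.41531594, -0.15336136]), 'end': array([ 0.5158035 , -0.23820475]), 'L': 131.5176544189453, 'W': 16.107154846191406, 'yaw': np.float64(-40.174984373382266), 'px': [261.0, 156.0], 'zt': np.float64(0.01703221005981025)}
{'foot': array([ 0.19842324, -0.30551706]), 'end': array([ 0.25697882, -0.34072982]), 'L': 68.25666046142578, 'W': 10.48619556427002, 'yaw': np.float64(-31.02085857535864), 'px': [470.0, 224.0], 'zt': np.float64(0.02345223358048416)}
pot [ 0.5816474  -0.13782852] 0.045613873053324074 1804 0.10455735516127912
```

Emit:
{"method": "servo_tool", "body": {"moves": [{"tx": 30,"ty": -13,"tz": -50,"wx": 0,"wy": 0,"wz": 0.077,"jaw": 0},{"tx": 64.5,"ty": -26,"tz": -100,"wx": 0,"wy": 0,"wz": 0.077,"jaw": 0},{"tx": 64.5,"ty": -26,"tz": -150,"wx": 0,"wy": 0,"wz": 0.077,"jaw": 0},{"tx": 64.5,"ty": -26,"tz": -200,"wx": 0,"wy": 0,"wz": 0.077,"jaw": 0},{"tx": 64.5,"ty": -26,"tz": -230,"wx": 0,"wy": 0,"wz": 0.077,"jaw": 0},{"tx": 64.5,"ty": -26,"tz": -230,"wx": 0,"wy": 0,"wz": 0.077,"jaw": 0}]}}

```text
time: 26.35
ee_pos: [0.5015, -0.2263, 0.0831]
eef_rot: [0.939, -0.343, -0.003, -0.0]
contact_force: [-0.9, -0.2, 1.0]
gripper_width: 0.0427
```

```bash
python3 - <<'E'
from h import *
shot('wrist'); im,d,st=shot('wrist','w16')
P=cloud('wrist',d,st); print(st['ee_pos'],st['eef_rot'])
im=im.copy()
f=np.array([.4153,-.1534]);u=np.array([np.cos(np.radians(-40.2)),np.sin(np.radians(-40.2))])
for s in (.115,.13,.2): 
    a=proj('wrist',[*(f+u*s),.016],st)[0]; print(s,a); cv2.circle(im,tuple(np.int32(a)),3,(255,0,0),1)
cv2.imwrite('pics/w16.png',im[:,:,::-1])
E
```

```text
[ 0.5026702  -0.22714342  0.08580209] [ 9.39142822e-01 -3.43525656e-01 -9.21976183e-04 -1.84122393e-04]
0.115 [280.66848882 232.51776944]
0.13 [280.65596204 206.95351388]
0.2 [280.59062195  73.34344111]
```

View pics/w16.png

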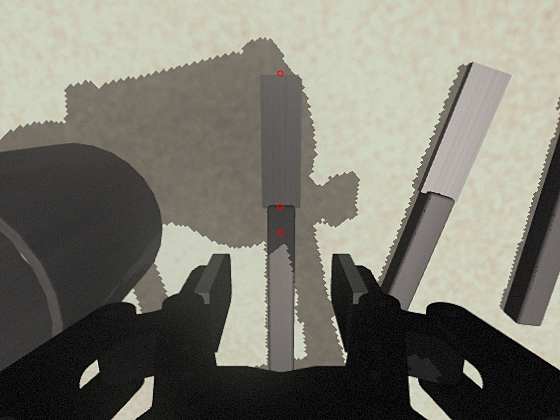

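Emit:
{"method": "servo_tool", "body": {"moves": [{"tx": 0,"ty": 0,"tz": -35,"wx": 0,"wy": 0,"wz": 0,"jaw": 0},{"tx": 0,"ty": 0,"tz": -62,"wx": 0,"wy": 0,"wz": 0,"jaw": 0},{"tx": 0,"ty": 0,"tz": -62,"wx": 0,"wy": 0,"wz": 0,"jaw": 0},{"tx": 0,"ty": 0,"tz": -62,"wx": 0,"wy": 0,"wz": 0,"jaw": -1},{"tx": 0,"ty": 0,"tz": -62,"wx": 0,"wy": 0,"wz": 0,"jaw": -1},{"tx": 0,"ty": 0,"tz": -62,"wx": 0,"wy": 0,"wz": 0,"jaw": -1}]}}

```text
time: 27.2
ee_pos: [0.5043, -0.229, 0.0274]
eef_rot: [0.939, -0.344, 0.002, 0.0]
contact_force: [0.3, 1.3, 6.3]
gripper_width: 0.0137
```

Emit:
{"method": "servo_tool", "body": {"moves": [{"tx": 0,"ty": 0,"tz": 40,"wx": 0,"wy": 0,"wz": 0,"jaw": -1},{"tx": -20,"ty": 10,"tz": 90,"wx": 0,"wy": 0,"wz": 0,"jaw": -1},{"tx": -50,"ty": 20,"tz": 150,"wx": 0,"wy": 0,"wz": 0.1,"jaw": -1},{"tx": -60,"ty": 25,"tz": 200,"wx": 0,"wy": 0,"wz": 0.28,"jaw": -1},{"tx": -60,"ty": 25,"tz": 230,"wx": 0,"wy": 0,"wz": 0.436,"jaw": -1},{"tx": -60,"ty": 25,"tz": 230,"wx": 0,"wy": 0,"wz": 0.436,"jaw": -1}]}}

```text
time: 27.95
ee_pos: [0.4436, -0.2037, 0.2584]
eef_rot: [0.991, -0.133, 0.004, 0.001]
contact_force: [0.0, -0.5, -1.4]
gripper_width: 0.0141
```

```bash
python3 - <<'E'
from h import *
shot('wrist'); im,d,st=shot('wrist','w17')
P=cloud('wrist',d,st); print(st['ee_pos'],st['eef_rot'],st['q'],st['gripper_width'])
T=R.from_quat(st['eef_rot']).as_matrix(); L=(P-st['ee_pos'])@T
m=(abs(L[...,1])<.015)&(L[...,2]>-.02)&(L[...,2]<.05)&(L[...,0]>.012)&(L[...,0]<.12)
q=L[m]
for a in np.arange(.01,.1,.005):
    k=abs(q[:,0]-a)<.0025
    if k.sum()>3: print(round(a,3),k.sum(),np.round([q[k,1].min(),q[k,1].max(),np.median(q[k,2])],4))
E
```

```text
[ 0.44311204 -0.20348777  0.25564416] [ 9.90926979e-01 -1.34391974e-01  1.48863239e-03  5.50841753e-04] [-5.00307189e-01 -2.12775310e-01  1.51292445e+00  3.65327744e-05
  1.83826915e+00  1.34009888e+00] 0.013867168663497895
0.01 83 [-0.0109  0.0101  0.0122]
0.015 745 [-0.0113  0.0109  0.0166]
0.02 623 [-0.0111  0.0108  0.0169]
0.025 633 [-0.0111  0.0108  0.0169]
0.03 643 [-0.0109  0.0106  0.0169]
0.035 668 [-0.0112  0.0106  0.0169]
0.04 683 [-0.0112  0.0108  0.0168]
0.045 717 [-0.011   0.0108  0.0169]
0.05 730 [-0.011   0.0107  0.0169]
0.055 737 [-0.0113  0.0106  0.017 ]
0.06 749 [-0.0112  0.0108  0.0169]
0.065 806 [-0.011   0.0108  0.0169]
0.07 808 [-0.0112  0.0107  0.017 ]
0.075 826 [-0.0112  0.0106  0.0171]
0.08 840 [-0.0112  0.0109  0.017 ]
0.085 175 [-0.0109  0.0107  0.0171]
```

View pics/w17.png

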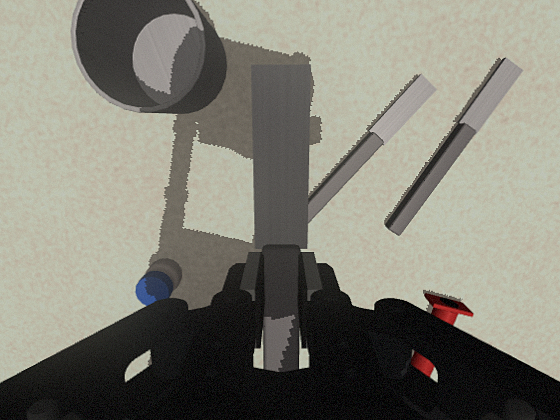

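Emit:
{"method": "servo_tool", "body": {"moves": [{"tx": 20,"ty": 10,"tz": 20,"wx": -0.042,"wy": -0.156,"wz": 0,"jaw": -1},{"tx": 40,"ty": 20,"tz": 20,"wx": -0.085,"wy": -0.312,"wz": 0,"jaw": -1},{"tx": 60,"ty": 30,"tz": 20,"wx": -0.127,"wy": -0.469,"wz": 0,"jaw": -1},{"tx": 80,"ty": 40,"tz": 20,"wx": -0.17,"wy": -0.625,"wz": 0,"jaw": -1},{"tx": 100,"ty": 50,"tz": 20,"wx": -0.212,"wy": -0.781,"wz": 0,"jaw": -1},{"tx": 120,"ty": 60,"tz": 20,"wx": -0.255,"wy": -0.938,"wz": 0,"jaw": -1},{"tx": 140,"ty": 70,"tz": 20,"wx": -0.297,"wy": -1.094,"wz": 0,"jaw": -1},{"tx": 153,"ty": 78,"tz": 10,"wx": -0.297,"wy": -1.094,"wz": 0,"jaw": -1},{"tx": 153,"ty": 78,"tz": 10,"wx": -0.297,"wy": -1.094,"wz": 0,"jaw": -1}]}}

```text
time: 29.18
ee_pos: [0.5953, -0.1243, 0.2587]
eef_rot: [0.838, -0.113, 0.529, 0.069]
contact_force: [-0.7, -0.1, -1.0]
gripper_width: 0.0134
```

```bash
cat >> h.py <<'E'
C=np.array([.5816,-.138])
def held_scraper(name,off=.0195,g=.115):
    shot('wrist'); im,d,st=shot('wrist',name); shot('side',name+'s'); shot('top',name+'t')
    T=R.from_quat(st['eef_rot']).as_matrix(); print('ee',st['ee_pos'].round(4),'q',st['q'].round(3),'w',st['gripper_width'])
    P=cloud('wrist',d,st); L=(P-st['ee_pos'])@T
    m=(abs(L[...,1])<.02)&(L[...,2]>-.02)&(L[...,2]<.05)&(L[...,0]>.025)&(L[...,0]<.12); q=L[m]
    if len(q)>50: print('blade tool: z',np.median(q[:,2]).round(4),'end x',np.percentile(q[:,0],99.5).round(4),'y',np.percentile(q[:,1],[1,99]).round(4)); off=np.median(q[:,2])+.0025; g=.2-np.percentile(q[:,0],99.5)
    foot=st['ee_pos']+T@[-g,0,off]; u=T[:,0]; az=np.arctan2(u[1],u[0])
    out=np.array([np.cos(az),np.sin(az)]); lat=np.array([-out[1],out[0]])
    print('elev',np.degrees(np.arcsin(u[2])).round(1),'az',np.degrees(az).round(1),'foot',foot.round(4),'rho',((foot[:2]-C)@out).round(4),'lat',((foot[:2]-C)@lat).round(4))
E
python3 -c "
from h import *
held_scraper('w18')"
```

```text
ee [ 0.5955 -0.1248  0.2612] q [-0.261 -0.732  2.194 -0.005  0.551  1.58 ] w 0.013848414547444081
blade tool: z 0.0167 end x 0.0833 y [-0.0109  0.0107]
elev 64.7 az -15.5 foot [ 0.5641 -0.116   0.1475] rho -0.0227 lat 0.0165
```

View pics/w18s.png

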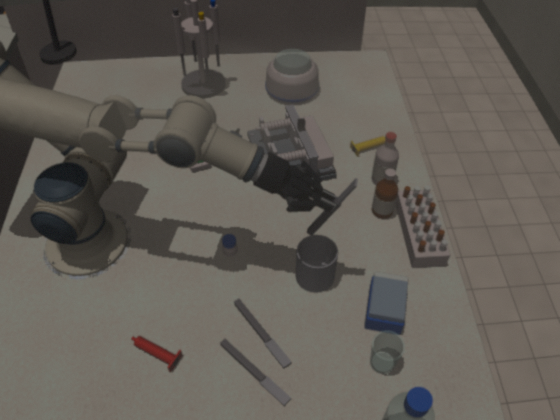

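View pics/w18.png

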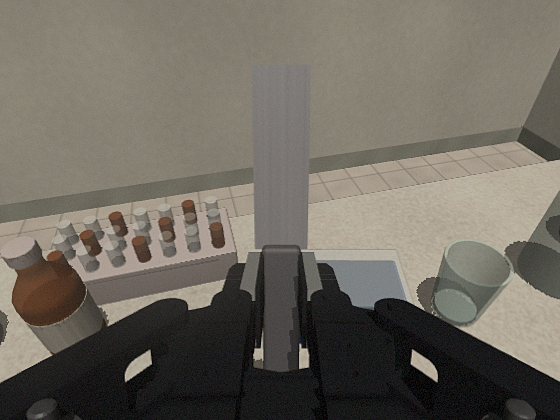

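```bash
cat > fk.py <<'E'
import numpy as np
from scipy.optimize import least_squares
S=[((.09185,1.23193,1.81981),(.26613,.53746,.24913)),((.18055,.99068,1.97072),(.54670,.29230,.33004)),((-.12821,1.32260,1.94679),(.504,.06864,.32022)),((.16161,1.36296,1.62117),(.51167,.35354,.13226)),((.12235,1.10263,1.91267),(.5385,.27791,.30347)),((-.19797,1.39385,1.94774),(.4384,-.20145,.31517)),((-.21278,1.51292,1.83827),(.44311,-.20349,.25564)),((-.732,2.194,.551),(.5955,-.1248,.2612))]
def fk(p,q):
    q2,q3,q5=q; h,L1,L2,d,a,e=p
    t=q2+q3; s=t+q5
    return np.array([a+L1*np.sin(q2)+L2*np.sin(t)+e*np.cos(t)+d*np.sin(s), h+L1*np.cos(q2)+L2*np.cos(t)-e*np.sin(t)+d*np.cos(s)])
def res(p): return np.concatenate([fk(p,q)-[np.sqrt(x*x+y*y-.034**2),z] for q,(x,y,z) in S]+[[1e-3*(p[4]),1e-3*p[5]]])
p=least_squares(res,[.3,.4,.4,.3,0,0]).x
E
python3 - <<'E'
from fk import *
print(p.round(4),np.abs(res(p)).max())
def ik(r,z,th):
    s=np.pi-np.radians(th)
    f=lambda q: np.r_[fk(p,(q[0],q[1],s-q[0]-q[1]))-[r,z]]
    o=least_squares(f,[-.7,2.2]); return o.x, s-o.x.sum(), np.abs(o.fun).max()
for th in (45,55,65):
    for r in (.56,.59,.607,.63,.66):
        print(th,r,[tuple(np.round([*ik(r,z,th)[0],ik(r,z,th)[1],ik(r,z,th)[2]],3)) for z in (.26,.2,.14)])
E
```

```text
[1.575e-01 3.727e-01 5.583e-01 3.219e-01 1.000e-04 9.700e-02] 9.702075370365544e-05
45 0.56 [(np.float64(-0.676), np.float64(2.005), np.float64(1.027), np.float64(0.0)), (np.float64(-0.679), np.float64(2.113), np.float64(0.922), np.float64(0.0)), (np.float64(-0.659), np.float64(2.207), np.float64(0.808), np.float64(0.0))]
45 0.59 [(np.float64(-0.58), np.float64(1.946), np.float64(0.99), np.float64(0.0)), (np.float64(-0.575), np.float64(2.049), np.float64(0.882), np.float64(0.0)), (np.float64(-0.548), np.float64(2.138), np.float64(0.766), np.float64(0.0))]
45 0.607 [(np.float64(-0.527), np.float64(1.911), np.float64(0.972), np.float64(0.0)), (np.float64(-0.519), np.float64(2.012), np.float64(0.863), np.float64(0.0)), (np.float64(-0.488), np.float64(2.099), np.float64(0.746), np.float64(0.0))]
45 0.63 [(np.float64(-0.457), np.float64(1.863), np.float64(0.95), np.float64(0.0)), (np.float64(-0.445), np.float64(1.961), np.float64(0.84), np.float64(0.0)), (np.float64(-0.411), np.float64(2.044), np.float64(0.723), np.float64(0.0))]
45 0.66 [(np.float64(-0.368), np.float64(1.798), np.float64
[... 1867 characters left out ...]
oat64(-0.736), np.float64(2.201), np.float64(0.542), np.float64(0.0)), (np.float64(-0.706), np.float64(2.291), np.float64(0.422), np.float64(0.0)), (np.float64(-0.638), np.float64(2.361), np.float64(0.284), np.float64(0.0))]
65 0.63 [(np.float64(-0.65), np.float64(2.152), np.float64(0.506), np.float64(0.0)), (np.float64(-0.613), np.float64(2.236), np.float64(0.384), np.float64(0.0)), (np.float64(-0.54), np.float64(2.302), np.float64(0.246), np.float64(0.0))]
65 0.66 [(np.float64(-0.544), np.float64(2.085), np.float64(0.466), np.float64(0.0)), (np.float64(-0.5), np.float64(2.164), np.float64(0.343), np.float64(0.0)), (np.float64(-0.425), np.float64(2.224), np.float64(0.208), np.float64(0.0))]
```

Emit:
{"method": "servo_tool", "body": {"moves": [{"tx": 2,"ty": -0.5,"tz": -30,"wx": 0,"wy": 0,"wz": 0,"jaw": -1},{"tx": 2,"ty": -0.5,"tz": -60,"wx": 0,"wy": 0,"wz": 0,"jaw": -1},{"tx": 2,"ty": -0.5,"tz": -85,"wx": 0,"wy": 0,"wz": 0,"jaw": -1},{"tx": 2,"ty": -0.5,"tz": -85,"wx": 0,"wy": 0,"wz": 0,"jaw": -1}]}}

```text
time: 29.88
ee_pos: [0.5969, -0.1262, 0.1765]
eef_rot: [0.837, -0.113, 0.53, 0.07]
contact_force: [0.3, 0.2, -0.2]
gripper_width: 0.0138
```

```bash
python3 -c "
from h import *
held_scraper('w19'); print(ctrl.get_state()['contact_force'])
im,_,_=load('top'); cv2.imwrite('pics/w19tc.png',cv2.resize(np.clip(im[130:280,260:460]*2.0,0,255).astype(np.uint8),None,fx=4,fy=4)[:,:,::-1])
im,_,_=load('side'); cv2.imwrite('pics/w19sc.png',cv2.resize(np.clip(im[150:320,220:420]*2.0,0,255).astype(np.uint8),None,fx=3.5,fy=3.5)[:,:,::-1])
"
```

```text
ee [ 0.5976 -0.1263  0.1793] q [-0.262 -0.674  2.309 -0.009  0.373  1.583] w 0.01391725977134395
blade tool: z 0.0167 end x 0.0833 y [-0.0109  0.0107]
elev 64.9 az -15.5 foot [ 0.5667 -0.1176  0.0655] rho -0.0198 lat 0.0157
[ 0.25557636  0.40026138 -0.83907694]
```

View pics/w19sc.png

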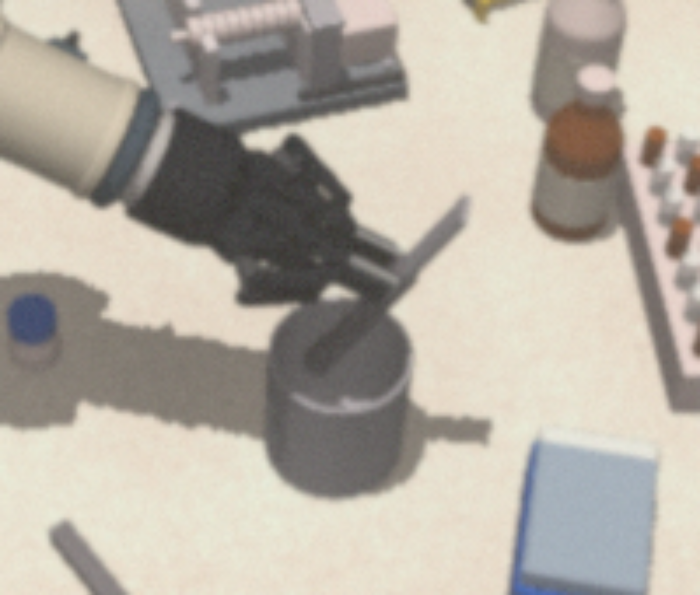

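View pics/w19tc.png

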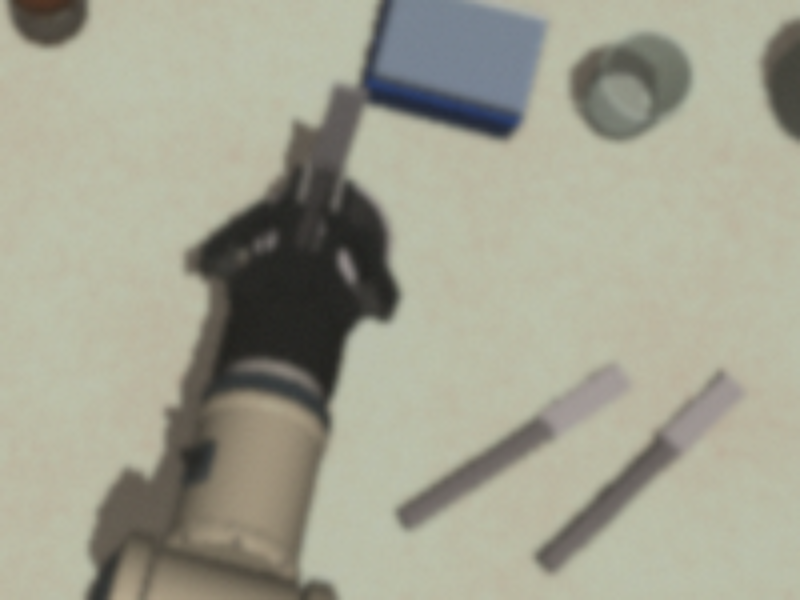

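Emit:
{"method": "servo_tool", "body": {"moves": [{"tx": 0,"ty": 0,"tz": -15,"wx": 0,"wy": 0,"wz": 0,"jaw": -1},{"tx": 0,"ty": 0,"tz": -30,"wx": 0,"wy": 0,"wz": 0,"jaw": -1},{"tx": 0,"ty": 0,"tz": -40,"wx": 0,"wy": 0,"wz": 0,"jaw": -1},{"tx": 0,"ty": 0,"tz": -40,"wx": 0,"wy": 0,"wz": 0,"jaw": -1}]}}

```text
time: 30.58
ee_pos: [0.5971, -0.1256, 0.1366]
eef_rot: [0.837, -0.112, 0.531, 0.07]
contact_force: [-0.5, -0.2, -0.0]
gripper_width: 0.0139
```

Emit:
{"method": "servo_tool", "body": {"moves": [{"tx": 0,"ty": 0,"tz": 0,"wx": 0,"wy": 0,"wz": 0,"jaw": -0.3},{"tx": 0,"ty": 0,"tz": 0,"wx": 0,"wy": 0,"wz": 0,"jaw": -0.3},{"tx": 0,"ty": 0,"tz": 0,"wx": 0,"wy": 0,"wz": 0,"jaw": -0.3},{"tx": -13,"ty": 3.5,"tz": 6,"wx": 0,"wy": 0,"wz": 0,"jaw": -0.3},{"tx": -26,"ty": 7,"tz": 13,"wx": 0,"wy": 0,"wz": 0,"jaw": -0.3},{"tx": -26,"ty": 7,"tz": 13,"wx": 0,"wy": 0,"wz": 0,"jaw": -0.3}]}}

```text
time: 31.32
ee_pos: [0.5719, -0.1188, 0.154]
eef_rot: [0.835, -0.112, 0.534, 0.071]
contact_force: [0.5, 0.5, -0.1]
gripper_width: 0.0297
```

```bash
python3 -c "
from h import *
print(ctrl.get_state()['q'])
shot('side','s20'); shot('wrist','w20'); shot('top')
im,_,_=load('side'); cv2.imwrite('pics/w20sc.png',cv2.resize(np.clip(im[150:320,220:420]*2.0,0,255).astype(np.uint8),None,fx=3.5,fy=3.5)[:,:,::-1])
"
```

```text
[-0.26108042 -0.76880624  2.40951304 -0.00999711  0.36422801  1.58389414]
```

View pics/w20sc.png

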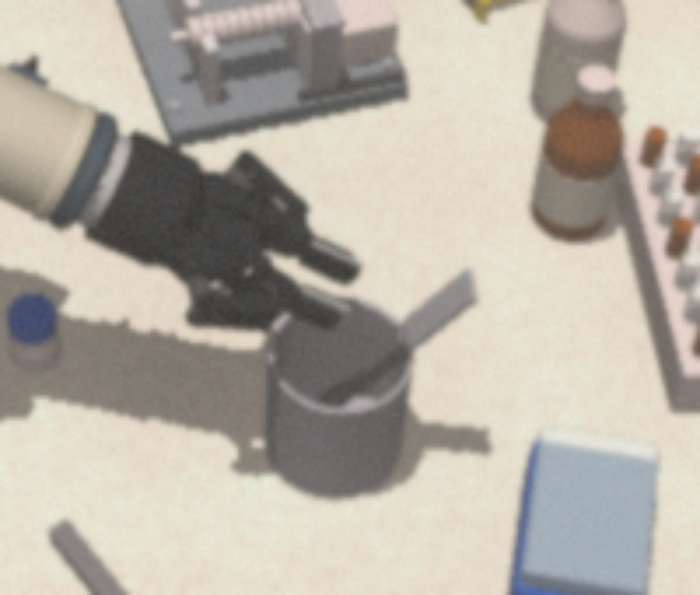

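View pics/w20.png

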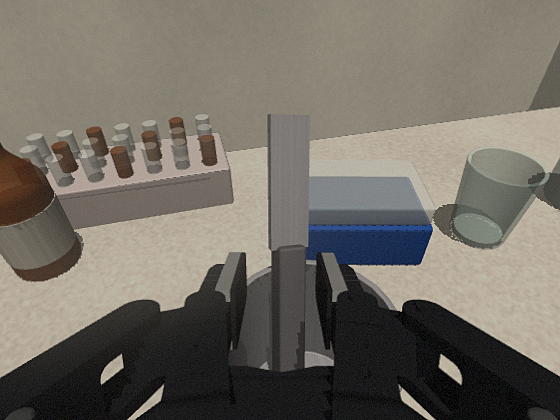

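Emit:
{"method": "servo_tool", "body": {"moves": [{"tx": -8,"ty": 0,"tz": 20,"wx": 0.02,"wy": 0.08,"wz": 0,"jaw": -0.3},{"tx": -15,"ty": 0,"tz": 50,"wx": 0.06,"wy": 0.234,"wz": 0,"jaw": 0},{"tx": -25,"ty": -10,"tz": 90,"wx": 0.106,"wy": 0.39,"wz": 0,"jaw": 0},{"tx": -40,"ty": -25,"tz": 120,"wx": 0.148,"wy": 0.547,"wz": 0,"jaw": 0},{"tx": -60,"ty": -45,"tz": 140,"wx": 0.19,"wy": 0.703,"wz": 0,"jaw": 0},{"tx": -80,"ty": -70,"tz": 140,"wx": 0.233,"wy": 0.86,"wz": 0,"jaw": 0},{"tx": -100,"ty": -100,"tz": 120,"wx": 0.275,"wy": 1.016,"wz": 0,"jaw": 0},{"tx": -119,"ty": -140,"tz": 100,"wx": 0.297,"wy": 1.094,"wz": 0,"jaw": 0},{"tx": -119,"ty": -170,"tz": 90,"wx": 0.297,"wy": 1.094,"wz": 0,"jaw": 0},{"tx": -119,"ty": -170,"tz": 90,"wx": 0.297,"wy": 1.094,"wz": 0,"jaw": 0}]}}

```text
time: 32.72
ee_pos: [0.4526, -0.2907, 0.2392]
eef_rot: [0.991, -0.135, -0.002, -0.001]
contact_force: [-0.6, -0.3, -0.0]
gripper_width: 0.0426
```

Emit:
{"method": "servo_tool", "body": {"moves": [{"tx": 0,"ty": 0,"tz": 0,"wx": 0,"wy": 0,"wz": -0.18,"jaw": 0},{"tx": 0,"ty": 0,"tz": -10,"wx": 0,"wy": 0,"wz": -0.36,"jaw": 0},{"tx": 0,"ty": 0,"tz": -20,"wx": 0,"wy": 0,"wz": -0.54,"jaw": 0},{"tx": 0,"ty": -5,"tz": -40,"wx": 0,"wy": 0,"wz": -0.71,"jaw": 0},{"tx": 0,"ty": -5,"tz": -60,"wx": 0,"wy": 0,"wz": -0.724,"jaw": 0},{"tx": 0,"ty": -5,"tz": -60,"wx": 0,"wy": 0,"wz": -0.724,"jaw": 0}]}}

```text
time: 33.48
ee_pos: [0.4523, -0.2928, 0.18]
eef_rot: [0.881, -0.474, -0.002, -0.0]
contact_force: [-0.8, 0.0, 0.6]
gripper_width: 0.0428
```

```bash
cat >> h.py <<'E'
def see_scrapers(name):
    shot('wrist'); im,d,st=shot('wrist',name)
    P=cloud('wrist',d,st); np.save('/tmp/P.npy',P)
    T=R.from_quat(st['eef_rot']).as_matrix(); yy=np.degrees(np.arctan2(T[1,1],T[0,1]))
    print('ee',st['ee_pos'].round(4),'tool y yaw',yy.round(2),'tilt',np.degrees(np.arccos(-T[2,2])).round(2),T[:,2].round(4))
    for s in scrapers(P):
        u=np.array([np.cos(np.radians(s['yaw'])),np.sin(np.radians(s['yaw']))])
        gl=s['end']-u*.015; print(s['px'],'L',round(s['L'],1),'W',round(s['W'],1),'yaw',s['yaw'].round(2),'foot',s['foot'].round(4),'grip(end-15)',gl.round(4),'shift mm',((gl-st['ee_pos'][:2])*1000).round(1),'wz',np.radians((s['yaw']-90-yy+180)%360-180).round(3))
E
python3 -c "
from h import *
see_scrapers('w21')"
```

```text
ee [ 0.4527 -0.2931  0.1815] tool y yaw -146.61 tilt 0.1 [-0.0013  0.0012 -1.    ]
[371.0, 164.0] L 129.6 W 16.6 yaw -47.32 foot [ 0.3585 -0.3053] grip(end-15) [ 0.4362 -0.3896] shift mm [-16.4 -96.5] wz 0.162
[283.0, 211.0] L 66.0 W 15.6 yaw -56.64 foot [ 0.4252 -0.2552] grip(end-15) [ 0.4533 -0.2979] shift mm [ 0.6 -4.7] wz -0.0
[81.0, 225.0] L 68.1 W 15.1 yaw 0.15 foot [ 0.5501 -0.1782] grip(end-15) [ 0.6031 -0.178 ] shift mm [150.4 115.1] wz 0.991
```

View pics/w21.png

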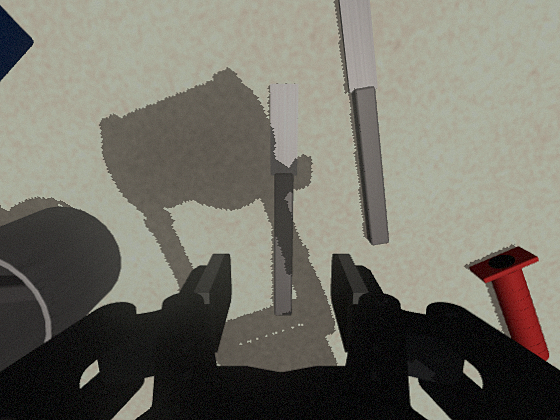

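Emit:
{"method": "servo_tool", "body": {"moves": [{"tx": 0.5,"ty": -4.5,"tz": -50,"wx": 0,"wy": 0,"wz": 0,"jaw": 0},{"tx": 0.5,"ty": -4.5,"tz": -100,"wx": 0,"wy": 0,"wz": 0,"jaw": 0},{"tx": 0.5,"ty": -4.5,"tz": -140,"wx": 0,"wy": 0,"wz": 0,"jaw": 0},{"tx": 0.5,"ty": -4.5,"tz": -160,"wx": 0,"wy": 0,"wz": 0,"jaw": 0},{"tx": 0.5,"ty": -4.5,"tz": -160,"wx": 0,"wy": 0,"wz": 0,"jaw": 0},{"tx": 0.5,"ty": -4.5,"tz": -160,"wx": 0,"wy": 0,"wz": 0,"jaw": -1},{"tx": 0.5,"ty": -4.5,"tz": -160,"wx": 0,"wy": 0,"wz": 0,"jaw": -1},{"tx": 0.5,"ty": -4.5,"tz": -160,"wx": 0,"wy": 0,"wz": 0,"jaw": -1}]}}

```text
time: 34.58
ee_pos: [0.4546, -0.2993, 0.0251]
eef_rot: [0.88, -0.476, 0.002, 0.0]
contact_force: [-0.1, 0.8, 6.4]
gripper_width: 0.014
```

Emit:
{"method": "servo_tool", "body": {"moves": [{"tx": 0,"ty": 0,"tz": 40,"wx": 0,"wy": 0,"wz": 0,"jaw": -1},{"tx": 0,"ty": 0,"tz": 100,"wx": 0,"wy": 0,"wz": 0.08,"jaw": -1},{"tx": 0,"ty": 20,"tz": 160,"wx": 0,"wy": 0,"wz": 0.26,"jaw": -1},{"tx": 0,"ty": 40,"tz": 210,"wx": 0,"wy": 0,"wz": 0.44,"jaw": -1},{"tx": 0,"ty": 70,"tz": 240,"wx": 0,"wy": 0,"wz": 0.62,"jaw": -1},{"tx": 0,"ty": 94,"tz": 245,"wx": 0,"wy": 0,"wz": 0.718,"jaw": -1},{"tx": 0,"ty": 94,"tz": 245,"wx": 0,"wy": 0,"wz": 0.718,"jaw": -1}]}}

```text
time: 35.45
ee_pos: [0.4536, -0.2033, 0.2692]
eef_rot: [0.991, -0.135, 0.002, 0.001]
contact_force: [-0.1, -1.0, -1.0]
gripper_width: 0.0139
```

```bash
python3 -c "
from h import *
held_scraper('w22')"
```

```text
ee [ 0.4534 -0.2041  0.268 ] q [-0.491 -0.182  1.464 -0.     1.858  1.353] w 0.01414914162607877
blade tool: z 0.0147 end x 0.0826 y [-0.011   0.0106]
elev 0.1 az -15.7 foot [ 0.3404 -0.1724  0.2506] rho -0.223 lat -0.0983
```

View pics/w22.png

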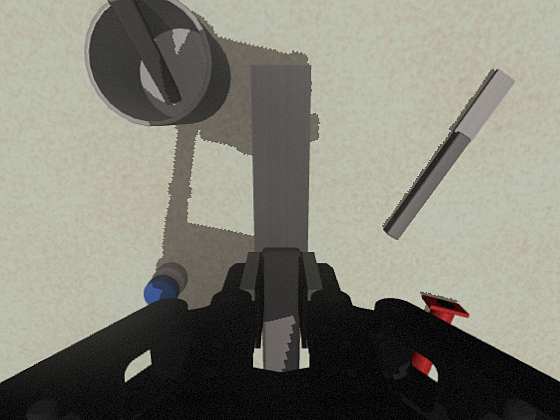

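View pics/w22t.png

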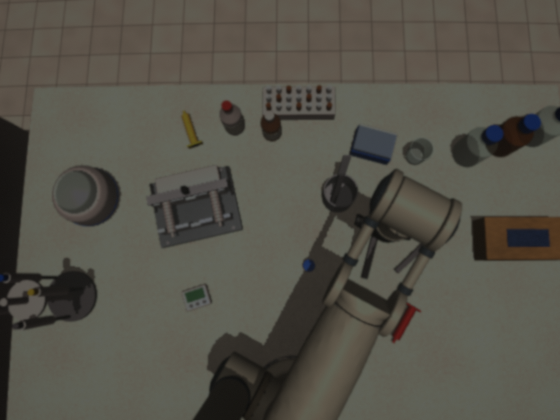

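```bash
python3 - <<'E'
from h import *
im,d,st=load('wrist'); P=cloud('wrist',d,st)
az=np.radians(-15.7); o=np.array([np.cos(az),np.sin(az)]); l=np.array([-o[1],o[0]])
X=(P[...,:2]-C)@o; Y=(P[...,:2]-C)@l; Z=P[...,2]
r=np.hypot(X,Y)
m=(r<.040)&(Z>.015)&(Z<.2); 
# fit line through scraper pts: exclude wall
q=np.c_[X[m],Y[m],Z[m]]; 
for a in np.arange(.02,.2,.02):
    k=abs(q[:,2]-a)<.006
    if k.sum()>3: print(round(a,3),k.sum(),np.percentile(q[k],[5,50,95],axis=0)[:,:2].round(4).tolist())
im,d,_=load('top'); P=cloud('top',d); X=(P[...,:2]-C)@o; Y=(P[...,:2]-C)@l; Z=P[...,2]
m=(np.hypot(X,Y)<.12)&(Z>.112)&(Z<.22)&(Y>-.03); q=np.c_[X[m],Y[m],Z[m]]
for a in np.arange(.1,.2,.01):
    k=abs(q[:,2]-a)<.005
    if k.sum()>3: print('top',round(a,3),k.sum(),np.percentile(q[k],[5,50,95],axis=0)[:,:2].round(4).tolist())
cv2.imwrite('pics/w22c.png',cv2.resize(np.clip(load('wrist')[0][0:140,60:260]*1.5,0,255).astype(np.uint8),None,fx=4,fy=4)[:,:,::-1])
E
```

```text
0.02 132 [[-0.0276, 0.0028], [-0.0231, 0.0084], [-0.0166, 0.0158]]
0.04 169 [[-0.0166, 0.0027], [-0.012, 0.0082], [-0.0034, 0.015]]
0.06 219 [[-0.0053, 0.0022], [-0.0008, 0.0079], [0.0073, 0.0152]]
0.08 266 [[0.0061, 0.0022], [0.0106, 0.008], [0.0186, 0.0155]]
0.1 362 [[0.0165, 0.0025], [0.0215, 0.0083], [0.0286, 0.0156]]
0.12 360 [[0.0278, 0.0029], [0.0321, 0.0101], [0.0353, 0.016]]
top 0.11 8 [[0.0242, 0.0053], [0.0272, 0.0129], [0.0329, 0.0183]]
top 0.12 30 [[0.0282, 0.0029], [0.0342, 0.01], [0.0424, 0.0189]]
top 0.13 27 [[0.0346, 0.0029], [0.0426, 0.0119], [0.048, 0.0226]]
top 0.14 23 [[0.0425, 0.0036], [0.0478, 0.014], [0.0531, 0.0226]]
top 0.15 27 [[0.0491, 0.003], [0.0541, 0.0123], [0.0592, 0.0223]]
top 0.16 27 [[0.0554, 0.0029], [0.0605, 0.0121], [0.0653, 0.0222]]
top 0.17 25 [[0.0612, 0.0026], [0.0658, 0.0138], [0.0707, 0.0226]]
top 0.18 29 [[0.0659, 0.0046], [0.0713, 0.0126], [0.078, 0.0217]]
top 0.19 5 [[0.0702, 0.004], [0.0721, 0.0171], [0.0747, 0.0222]]
```

View pics/w22c.png

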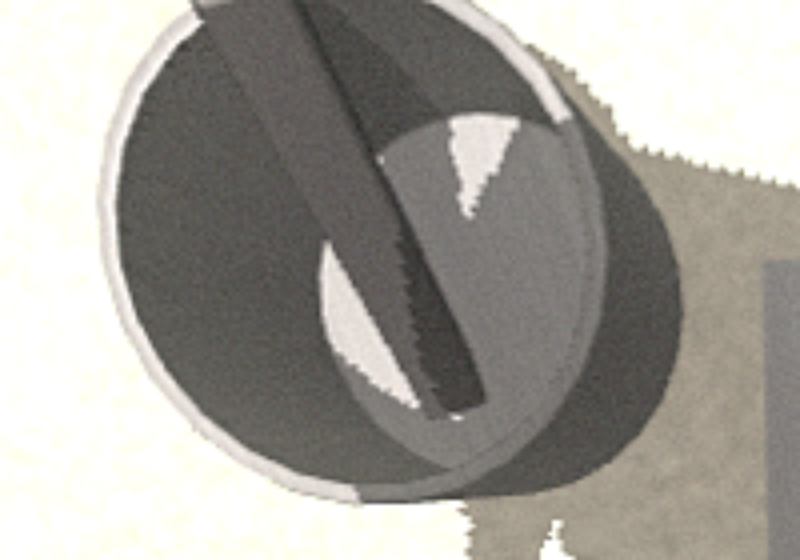

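Emit:
{"method": "servo_tool", "body": {"moves": [{"tx": 10,"ty": 5,"tz": 5,"wx": 0,"wy": 0,"wz": -0.15,"jaw": -1},{"tx": 20,"ty": 5,"tz": 10,"wx": 0,"wy": 0,"wz": -0.2,"jaw": -1}]}}

```text
time: 35.9
ee_pos: [0.4732, -0.1999, 0.2766]
eef_rot: [0.972, -0.237, -0.001, -0.0]
contact_force: [-0.6, -0.1, -0.9]
gripper_width: 0.0136
```

Emit:
{"method": "servo_tool", "body": {"moves": [{"tx": 18,"ty": 5,"tz": 10,"wx": -0.074,"wy": -0.144,"wz": 0,"jaw": -1},{"tx": 36,"ty": 10,"tz": 10,"wx": -0.148,"wy": -0.288,"wz": 0,"jaw": -1},{"tx": 54,"ty": 15,"tz": 10,"wx": -0.222,"wy": -0.432,"wz": 0,"jaw": -1},{"tx": 72,"ty": 20,"tz": 5,"wx": -0.296,"wy": -0.576,"wz": 0,"jaw": -1},{"tx": 90,"ty": 25,"tz": 0,"wx": -0.37,"wy": -0.72,"wz": 0,"jaw": -1},{"tx": 105,"ty": 30,"tz": -5,"wx": -0.444,"wy": -0.864,"wz": 0,"jaw": -1},{"tx": 117,"ty": 32,"tz": -10,"wx": -0.518,"wy": -1.008,"wz": 0,"jaw": -1},{"tx": 117,"ty": 32,"tz": -15,"wx": -0.518,"wy": -1.008,"wz": 0,"jaw": -1},{"tx": 117,"ty": 32,"tz": -15,"wx": -0.518,"wy": -1.008,"wz": 0,"jaw": -1}]}}

```text
time: 37.02
ee_pos: [0.5901, -0.1681, 0.2625]
eef_rot: [0.821, -0.199, 0.52, 0.127]
contact_force: [0.4, -0.6, 0.1]
gripper_width: 0.0139
```

```bash
python3 -c "
from h import *
held_scraper('w23',off=.0172,g=.1174)
im,_,_=load('side'); cv2.imwrite('pics/w23sc.png',cv2.resize(np.clip(im[130:320,220:420]*2.0,0,255).astype(np.uint8),None,fx=3,fy=3)[:,:,::-1])
"
```

```text
ee [ 0.5905 -0.1682  0.2645] q [-0.207 -0.677  2.159 -0.45   0.588  2.068] w 0.014089167589725853
blade tool: z 0.0144 end x 0.083 y [-0.0108  0.0107]
elev 64.9 az -27.2 foot [ 0.56   -0.1526  0.1513] rho -0.0125 lat -0.0229
```

View pics/w23sc.png

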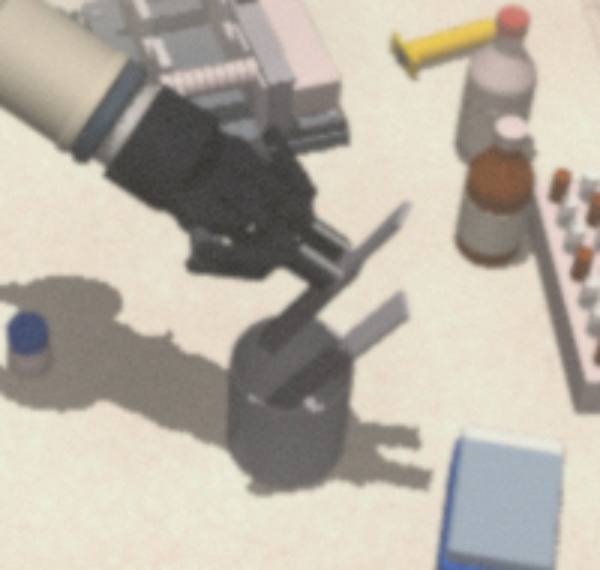

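View pics/w23.png

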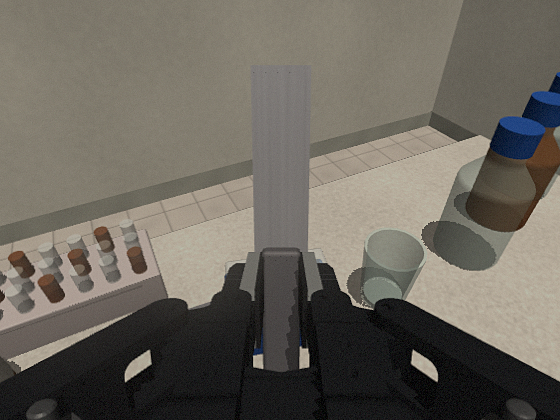

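Emit:
{"method": "servo_tool", "body": {"moves": [{"tx": 0,"ty": 0,"tz": -30,"wx": 0,"wy": 0,"wz": 0,"jaw": -1},{"tx": 0,"ty": 0,"tz": -55,"wx": 0,"wy": 0,"wz": 0,"jaw": -1},{"tx": 0,"ty": 0,"tz": -80,"wx": 0,"wy": 0,"wz": 0,"jaw": -1},{"tx": 0,"ty": 0,"tz": -80,"wx": 0,"wy": 0,"wz": 0,"jaw": -1}]}}

```text
time: 37.72
ee_pos: [0.5897, -0.1677, 0.1802]
eef_rot: [0.821, -0.198, 0.52, 0.127]
contact_force: [-0.6, -0.3, -0.7]
gripper_width: 0.0135
```

Emit:
{"method": "servo_tool", "body": {"moves": [{"tx": 0,"ty": 0,"tz": -15,"wx": 0,"wy": 0,"wz": 0,"jaw": -1},{"tx": 0,"ty": 0,"tz": -30,"wx": 0,"wy": 0,"wz": 0,"jaw": -1},{"tx": 0,"ty": 0,"tz": -40,"wx": 0,"wy": 0,"wz": 0,"jaw": -1},{"tx": 0,"ty": 0,"tz": -40,"wx": 0,"wy": 0,"wz": 0,"jaw": -1}]}}

```text
time: 38.22
ee_pos: [0.5908, -0.1676, 0.1438]
eef_rot: [0.82, -0.198, 0.522, 0.127]
contact_force: [-0.5, 0.4, -0.6]
gripper_width: 0.0142
```

```bash
python3 -c "
from h import *
held_scraper('w24',off=.0172,g=.1174)
im,_,_=load('side'); cv2.imwrite('pics/w24sc.png',cv2.resize(np.clip(im[130:320,220:420]*2.0,0,255).astype(np.uint8),None,fx=3,fy=3)[:,:,::-1])
"
```

```text
ee [ 0.5909 -0.1676  0.1443] q [-0.205 -0.575  2.315 -0.733  0.369  2.384] w 0.014106165140411393
blade tool: z 0.0144 end x 0.083 y [-0.0108  0.0107]
elev 65.0 az -27.1 foot [ 0.5605 -0.1521  0.0311] rho -0.0123 lat -0.0222
```

View pics/w24sc.png

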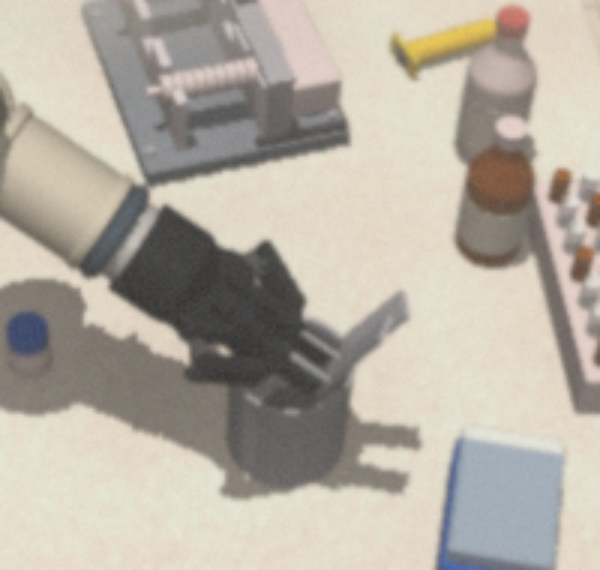

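View pics/w24.png

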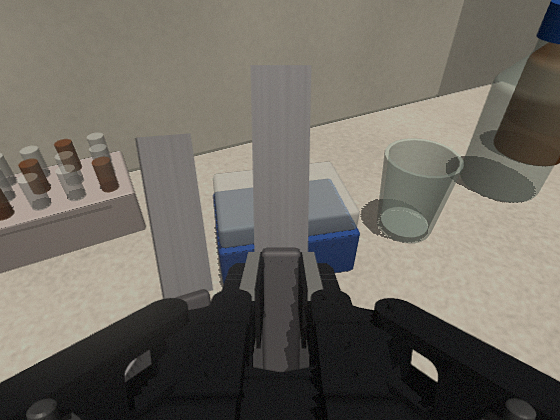

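Emit:
{"method": "servo_tool", "body": {"moves": [{"tx": 0,"ty": 0,"tz": 0,"wx": 0,"wy": 0,"wz": 0,"jaw": -0.4},{"tx": 0,"ty": 0,"tz": 0,"wx": 0,"wy": 0,"wz": 0,"jaw": -0.4},{"tx": 0,"ty": 0,"tz": 0,"wx": 0,"wy": 0,"wz": 0,"jaw": -0.4},{"tx": -12,"ty": 6,"tz": 6,"wx": 0,"wy": 0,"wz": 0,"jaw": -0.4},{"tx": -24,"ty": 12.5,"tz": 13,"wx": 0,"wy": 0,"wz": 0,"jaw": -0.4},{"tx": -24,"ty": 12.5,"tz": 13,"wx": 0,"wy": 0,"wz": 0,"jaw": -0.4}]}}

```text
time: 39.17
ee_pos: [0.5664, -0.1545, 0.1566]
eef_rot: [0.82, -0.198, 0.523, 0.126]
contact_force: [-0.2, -0.4, -0.2]
gripper_width: 0.0257
```

```bash
python3 -c "
from h import *
print(ctrl.get_state()['q'])
shot('side','s25'); shot('wrist','w25')
im,_,_=load('side'); cv2.imwrite('pics/w25sc.png',cv2.resize(np.clip(im[130:320,220:420]*2.0,0,255).astype(np.uint8),None,fx=3,fy=3)[:,:,::-1])
"
```

```text
[-0.18053892 -0.70424738  2.3691006  -0.65948014  0.44209232  2.30800066]
```

View pics/w25sc.png

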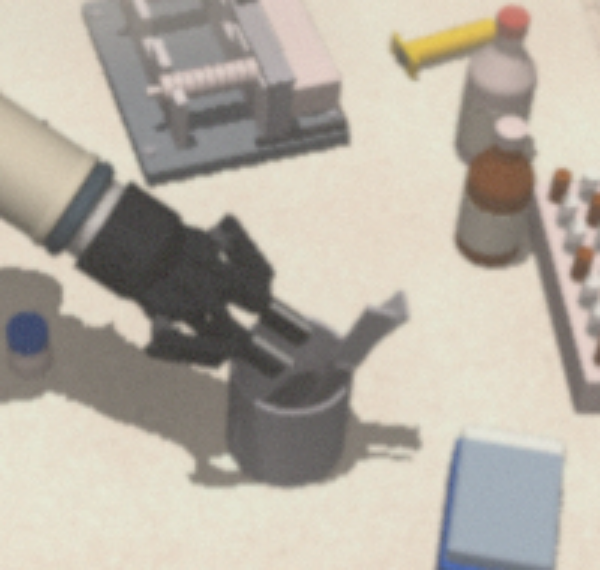

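View pics/w25.png

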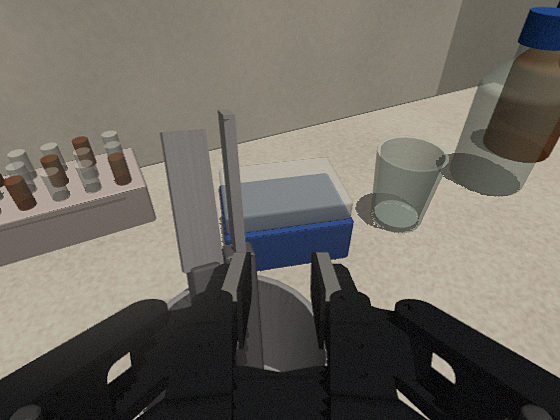

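Emit:
{"method": "servo_tool", "body": {"moves": [{"tx": -12,"ty": 4,"tz": 15,"wx": 0.0,"wy": 0.0,"wz": 0,"jaw": -0.4},{"tx": -18,"ty": 3,"tz": 45,"wx": 0.074,"wy": 0.144,"wz": 0,"jaw": -0.4},{"tx": -25,"ty": 0,"tz": 80,"wx": 0.148,"wy": 0.288,"wz": 0,"jaw": -0.2},{"tx": -35,"ty": -20,"tz": 110,"wx": 0.222,"wy": 0.432,"wz": 0,"jaw": 0},{"tx": -50,"ty": -50,"tz": 130,"wx": 0.296,"wy": 0.576,"wz": 0,"jaw": 0},{"tx": -70,"ty": -90,"tz": 130,"wx": 0.37,"wy": 0.72,"wz": 0,"jaw": 0},{"tx": -90,"ty": -130,"tz": 120,"wx": 0.444,"wy": 0.864,"wz": 0,"jaw": 0},{"tx": -110,"ty": -170,"tz": 110,"wx": 0.518,"wy": 1.008,"wz": 0,"jaw": 0},{"tx": -130,"ty": -200,"tz": 100,"wx": 0.518,"wy": 1.008,"wz": 0,"jaw": 0},{"tx": -130,"ty": -220,"tz": 90,"wx": 0.518,"wy": 1.008,"wz": 0,"jaw": 0},{"tx": -130,"ty": -220,"tz": 90,"wx": 0.518,"wy": 1.008,"wz": 0,"jaw": 0}]}}

```text
time: 40.65
ee_pos: [0.4362, -0.3757, 0.2435]
eef_rot: [0.972, -0.235, -0.001, -0.001]
contact_force: [0.8, 0.7, 0.9]
gripper_width: 0.0427
```

```bash
python3 -c "
from h import *
see_scrapers('w26'); print(ctrl.get_state()['q'])
shot('top','top26'); im,_,_=load('top'); cv2.imwrite('pics/top26c.png',cv2.resize(np.clip(im[130:280,290:490]*2.0,0,255).astype(np.uint8),None,fx=4,fy=4)[:,:,::-1])"
```

```text
ee [ 0.4366 -0.3748  0.2448] tool y yaw -117.15 tilt 0.04 [-1.e-04  6.e-04 -1.e+00]
[283.0, 205.0] L 99.8 W 16.1 yaw -47.68 foot [ 0.379 -0.327] grip(end-15) [ 0.4361 -0.3897] shift mm [ -0.4 -14.9] wz -0.358
[-7.67813960e-01  2.23523961e-02  1.30991948e+00  4.28229695e-04
  1.80845893e+00  1.27594008e+00]
```

View pics/w26.png

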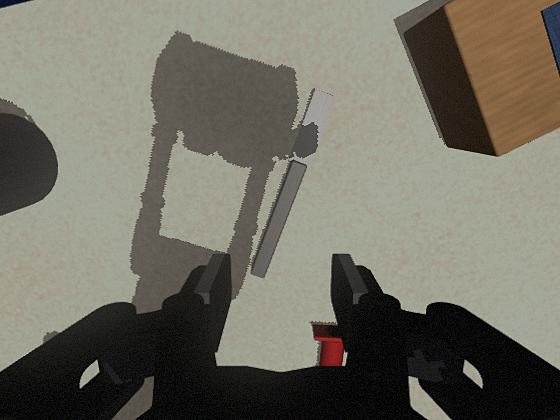

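View pics/top26c.png

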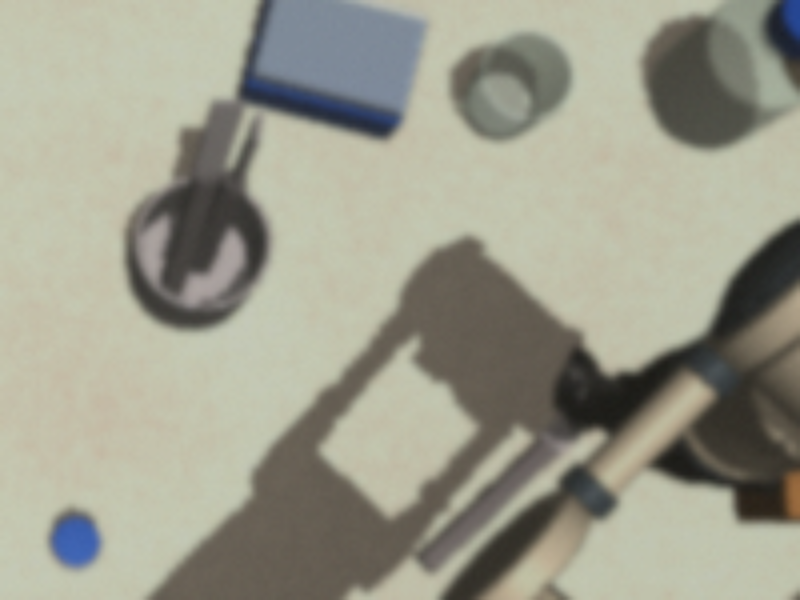

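Emit:
{"method": "servo_tool", "body": {"moves": [{"tx": 0,"ty": -8,"tz": -40,"wx": 0,"wy": 0,"wz": -0.18,"jaw": 0},{"tx": -0.5,"ty": -15,"tz": -80,"wx": 0,"wy": 0,"wz": -0.356,"jaw": 0},{"tx": -0.5,"ty": -15,"tz": -130,"wx": 0,"wy": 0,"wz": -0.356,"jaw": 0},{"tx": -0.5,"ty": -15,"tz": -165,"wx": 0,"wy": 0,"wz": -0.356,"jaw": 0},{"tx": -0.5,"ty": -15,"tz": -165,"wx": 0,"wy": 0,"wz": -0.356,"jaw": 0}]}}

```text
time: 41.42
ee_pos: [0.4351, -0.3875, 0.0779]
eef_rot: [0.916, -0.402, -0.002, -0.001]
contact_force: [-0.2, 0.2, 1.0]
gripper_width: 0.0427
```

```bash
python3 -c "
from h import *
see_scrapers('w27')"
```

```text
ee [ 0.4361 -0.3887  0.0807] tool y yaw -137.43 tilt 0.03 [-3.e-04  5.e-04 -1.e+00]
```

View pics/w27.png

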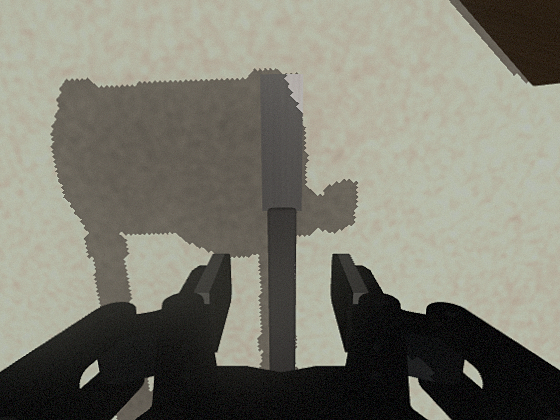

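Aligned; descend, grip and lift.

Emit:
{"method": "servo_tool", "body": {"moves": [{"tx": 0,"ty": -0.5,"tz": -35,"wx": 0,"wy": 0,"wz": 0,"jaw": 0},{"tx": 0,"ty": -0.5,"tz": -59,"wx": 0,"wy": 0,"wz": 0,"jaw": 0},{"tx": 0,"ty": -0.5,"tz": -59,"wx": 0,"wy": 0,"wz": 0,"jaw": 0},{"tx": 0,"ty": -0.5,"tz": -59,"wx": 0,"wy": 0,"wz": 0,"jaw": -1},{"tx": 0,"ty": -0.5,"tz": -59,"wx": 0,"wy": 0,"wz": 0,"jaw": -1},{"tx": 0,"ty": -0.5,"tz": -59,"wx": 0,"wy": 0,"wz": 0,"jaw": -1}]}}

```text
time: 42.28
ee_pos: [0.4371, -0.3915, 0.0246]
eef_rot: [0.915, -0.403, 0.002, 0.001]
contact_force: [-0.1, 0.8, 6.9]
gripper_width: 0.014
```

Emit:
{"method": "servo_tool", "body": {"moves": [{"tx": 0,"ty": 0,"tz": 40,"wx": 0,"wy": 0,"wz": 0,"jaw": -1},{"tx": 0,"ty": 30,"tz": 90,"wx": 0,"wy": 0,"wz": 0.0,"jaw": -1},{"tx": 5,"ty": 70,"tz": 140,"wx": 0,"wy": 0,"wz": 0.1,"jaw": -1},{"tx": 10,"ty": 110,"tz": 190,"wx": 0,"wy": 0,"wz": 0.2,"jaw": -1},{"tx": 20,"ty": 150,"tz": 230,"wx": 0,"wy": 0,"wz": 0.3,"jaw": -1},{"tx": 30,"ty": 190,"tz": 250,"wx": 0,"wy": 0,"wz": 0.354,"jaw": -1},{"tx": 30,"ty": 190,"tz": 250,"wx": 0,"wy": 0,"wz": 0.354,"jaw": -1}]}}

```text
time: 43.15
ee_pos: [0.4669, -0.1984, 0.2753]
eef_rot: [0.972, -0.233, 0.003, 0.0]
contact_force: [-0.4, 0.0, -0.4]
gripper_width: 0.0141
```

```bash
python3 - <<'E'
from h import *
held_scraper('w28')
az=np.radians(-15.7); o=np.array([np.cos(az),np.sin(az)]); l=np.array([-o[1],o[0]])
for cam in('wrist','top'):
    im,d,st=load(cam); P=cloud(cam,d,st)
    X=(P[...,:2]-C)@o; Y=(P[...,:2]-C)@l; Z=P[...,2]; r=np.hypot(X,Y)
    m=((r<.038)&(Z>.015)&(Z<.11))|((r<.11)&(Z>.11)&(Z<.21)&(X>0)); q=np.c_[X[m],Y[m],Z[m]]
    for a in np.arange(.03,.2,.02):
        k=abs(q[:,2]-a)<.006
        if k.sum()>3:
            h,e=np.histogram(q[k,1],bins=np.arange(-.044,.045,.008)); print(cam,round(a,3),h.tolist(),np.median(q[k,0]).round(3))
print('bins lat',np.arange(-.044,.045,.008).round(3))
cv2.imwrite('pics/w28c.png',cv2.resize(np.clip(load('wrist')[0][0:200,0:260]*1.3,0,255).astype(np.uint8),None,fx=3,fy=3)[:,:,::-1])
E
```

```text
ee [ 0.4663 -0.1996  0.2733] q [-0.471 -0.155  1.431 -0.     1.862  1.573] w 0.013971064471528228
blade tool: z 0.0141 end x 0.0829 y [-0.0108  0.0108]
elev 0.2 az -27.1 foot [ 0.3621 -0.1462  0.2562] rho -0.1916 lat -0.1074
wrist 0.03 [0, 0, 0, 44, 43, 52, 84, 44, 0, 0, 0] -0.013
wrist 0.05 [0, 0, 0, 55, 50, 67, 96, 48, 0, 0, 0] -0.002
wrist 0.07 [0, 0, 0, 64, 65, 79, 113, 51, 0, 0, 0] 0.009
wrist 0.09 [0, 0, 0, 98, 78, 94, 133, 64, 0, 0, 0] 0.019
wrist 0.11 [0, 0, 0, 117, 97, 77, 174, 86, 0, 0, 0] 0.027
wrist 0.13 [0, 0, 0, 220, 196, 53, 279, 301, 46, 0, 0] 0.04
wrist 0.15 [0, 0, 0, 0, 328, 0, 176, 304, 55, 0, 0] 0.053
wrist 0.17 [0, 0, 0, 8, 291, 0, 0, 34, 26, 0, 0] 0.045
wrist 0.19 [0, 0, 0, 15, 78, 0, 0, 0, 0, 0, 0] 0.048
top 0.03 [0, 0, 0, 1, 6, 5, 10, 9, 1, 0, 0] -0.017
top 0.05 [0, 0, 0, 1, 3, 5, 6, 8, 2, 0, 0] -0.005
top 0.07 [0, 0, 0, 1, 8, 5, 9, 11, 3, 0, 0] 0.006
top 0.09 [0, 0, 0, 3, 6, 9, 11, 9, 2, 0, 0] 0.017
top 0.11 [0, 0, 0, 2, 5, 9, 8, 10, 1, 0, 0] 0.026
top 0.13 [0, 0, 0, 7, 11, 16, 12, 14, 4, 0, 0] 0.039
top 0.15 [0, 0, 0, 0, 10, 4, 10, 10, 4, 0, 0] 0.053
top 0.17 [0, 0, 0, 0, 8, 3, 12, 11, 5, 0, 0] 0.064
top 0.19 [0, 0, 0, 0, 19, 0, 0, 1, 2, 0, 0] 0.06
bins lat [-0.044 -0.036 -0.028 -0.02  -0.012 -0.004  0.004  0.012  0.02   0.028
  0.036  0.044]
```

View pics/w28c.png

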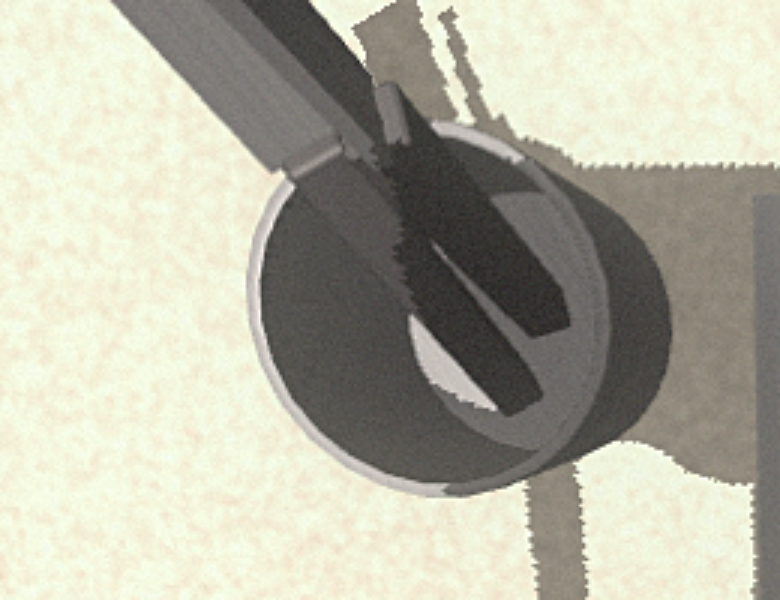

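View pics/w28.png

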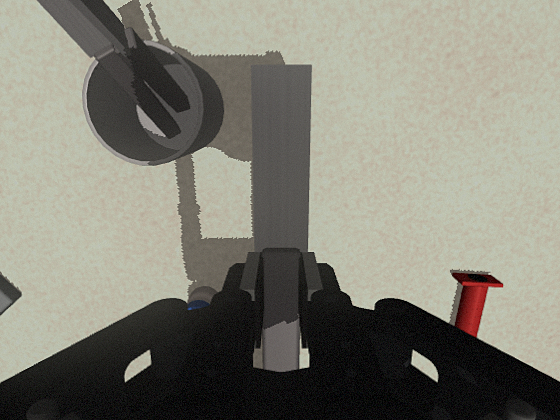

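Emit:
{"method": "servo_tool", "body": {"moves": [{"tx": 10,"ty": 5,"tz": 5,"wx": 0,"wy": 0,"wz": 0.15,"jaw": -1},{"tx": 20,"ty": 10,"tz": 10,"wx": 0,"wy": 0,"wz": 0.199,"jaw": -1}]}}

```text
time: 43.6
ee_pos: [0.4856, -0.1911, 0.2804]
eef_rot: [0.99, -0.138, -0.001, -0.0]
contact_force: [-0.3, -0.1, -0.3]
gripper_width: 0.0142
```

Emit:
{"method": "servo_tool", "body": {"moves": [{"tx": 10,"ty": 7,"tz": 0,"wx": -0.042,"wy": -0.149,"wz": 0,"jaw": -1},{"tx": 25,"ty": 14,"tz": 0,"wx": -0.084,"wy": -0.298,"wz": 0,"jaw": -1},{"tx": 40,"ty": 21,"tz": 0,"wx": -0.126,"wy": -0.447,"wz": 0,"jaw": -1},{"tx": 55,"ty": 28,"tz": 0,"wx": -0.167,"wy": -0.595,"wz": 0,"jaw": -1},{"tx": 70,"ty": 35,"tz": 0,"wx": -0.209,"wy": -0.744,"wz": 0,"jaw": -1},{"tx": 90,"ty": 42,"tz": 0,"wx": -0.251,"wy": -0.893,"wz": 0,"jaw": -1},{"tx": 105,"ty": 50,"tz": 0,"wx": -0.293,"wy": -1.042,"wz": 0,"jaw": -1},{"tx": 105,"ty": 50,"tz": -10,"wx": -0.293,"wy": -1.042,"wz": 0,"jaw": -1},{"tx": 105,"ty": 50,"tz": -10,"wx": -0.293,"wy": -1.042,"wz": 0,"jaw": -1}]}}

```text
time: 44.72
ee_pos: [0.5904, -0.1407, 0.2699]
eef_rot: [0.85, -0.119, 0.508, 0.07]
contact_force: [1.1, 0.5, 0.0]
gripper_width: 0.0141
```

```bash
python3 -c "
from h import *
held_scraper('w29',off=.0166,g=.1171)
im,_,_=load('side'); cv2.imwrite('pics/w29sc.png',cv2.resize(np.clip(im[130:320,220:420]*2.0,0,255).astype(np.uint8),None,fx=3,fy=3)[:,:,::-1])
"
```

```text
ee [ 0.5908 -0.1409  0.2719] q [-0.304 -0.716  2.141  0.043  0.636  1.525] w 0.014087384685598973
blade tool: z 0.0138 end x 0.0829 y [-0.0108  0.0108]
elev 61.9 az -16.0 foot [ 0.5517 -0.1296  0.1609] rho -0.0311 lat -0.0002
```

View pics/w29sc.png

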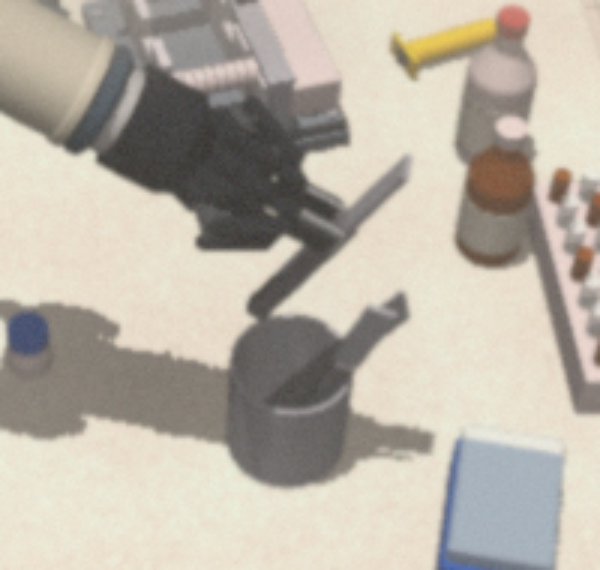

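Emit:
{"method": "servo_tool", "body": {"moves": [{"tx": 2,"ty": 0.5,"tz": -30,"wx": 0,"wy": 0,"wz": 0,"jaw": -1},{"tx": 2,"ty": 0.5,"tz": -60,"wx": 0,"wy": 0,"wz": 0,"jaw": -1},{"tx": 2,"ty": 0.5,"tz": -85,"wx": 0,"wy": 0,"wz": 0,"jaw": -1},{"tx": 2,"ty": 0.5,"tz": -85,"wx": 0,"wy": 0,"wz": 0,"jaw": -1}]}}

```text
time: 45.42
ee_pos: [0.5922, -0.14, 0.1837]
eef_rot: [0.85, -0.118, 0.508, 0.07]
contact_force: [0.3, 0.3, -1.3]
gripper_width: 0.0146
```

Emit:
{"method": "servo_tool", "body": {"moves": [{"tx": 0,"ty": 0,"tz": -15,"wx": 0,"wy": 0,"wz": 0,"jaw": -1},{"tx": 0,"ty": 0,"tz": -30,"wx": 0,"wy": 0,"wz": 0,"jaw": -1},{"tx": 0,"ty": 0,"tz": -44,"wx": 0,"wy": 0,"wz": 0,"jaw": -1},{"tx": 0,"ty": 0,"tz": -44,"wx": 0,"wy": 0,"wz": 0,"jaw": -1}]}}

```text
time: 45.92
ee_pos: [0.5921, -0.1396, 0.1396]
eef_rot: [0.85, -0.118, 0.509, 0.07]
contact_force: [-0.1, -0.2, -0.6]
gripper_width: 0.0138
```

```bash
python3 -c "
from h import *
held_scraper('w30',off=.0166,g=.1171)
im,_,_=load('side'); cv2.imwrite('pics/w30sc.png',cv2.resize(np.clip(im[130:320,220:420]*2.0,0,255).astype(np.uint8),None,fx=3,fy=3)[:,:,::-1])
"
```

```text
ee [ 0.5925 -0.1397  0.1411] q [-0.299 -0.625  2.323  0.062  0.364  1.503] w 0.013833502413390247
blade tool: z 0.014 end x 0.0828 y [-0.0195  0.0107]
elev 61.9 az -16.0 foot [ 0.5535 -0.1285  0.0299] rho -0.0296 lat 0.0014
```

View pics/w30sc.png

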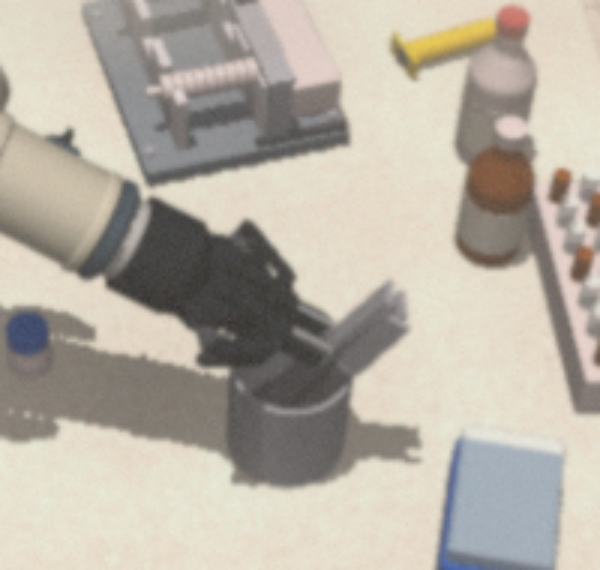

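View pics/w30.png

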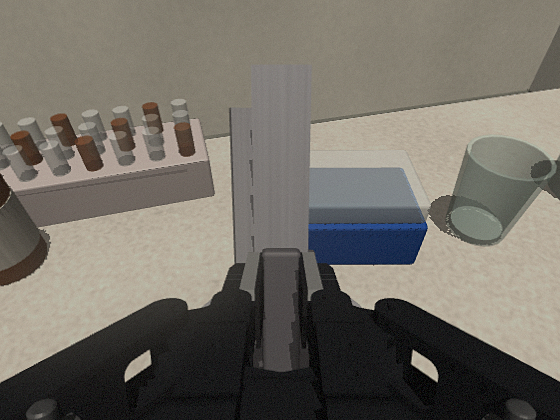

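Emit:
{"method": "servo_tool", "body": {"moves": [{"tx": 0,"ty": 0,"tz": -6,"wx": 0,"wy": 0,"wz": 0,"jaw": -1},{"tx": 0,"ty": 0,"tz": -6,"wx": 0,"wy": 0,"wz": 0,"jaw": -0.4},{"tx": 0,"ty": 0,"tz": -6,"wx": 0,"wy": 0,"wz": 0,"jaw": -0.3},{"tx": 0,"ty": 0,"tz": -6,"wx": 0,"wy": 0,"wz": 0,"jaw": -0.3},{"tx": -9,"ty": 2.5,"tz": -1,"wx": 0,"wy": 0,"wz": 0,"jaw": -0.3},{"tx": -19,"ty": 5.5,"tz": 5,"wx": 0,"wy": 0,"wz": 0,"jaw": -0.3},{"tx": -26,"ty": 7.5,"tz": 12,"wx": 0,"wy": 0,"wz": 0,"jaw": -0.3},{"tx": -26,"ty": 7.5,"tz": 12,"wx": 0,"wy": 0,"wz": 0,"jaw": -0.3}]}}

```text
time: 47.12
ee_pos: [0.567, -0.1324, 0.156]
eef_rot: [0.848, -0.118, 0.512, 0.07]
contact_force: [-0.3, 0.4, -0.4]
gripper_width: 0.0299
```

```bash
python3 -c "
from h import *
print(ctrl.get_state()['q'])
shot('side','s31'); shot('wrist','w31')
im,_,_=load('side'); cv2.imwrite('pics/w31sc.png',cv2.resize(np.clip(im[130:320,220:420]*2.0,0,255).astype(np.uint8),None,fx=3,fy=3)[:,:,::-1])
"
```

```text
[-0.30082811 -0.76332155  2.37623162  0.05497659  0.44408245  1.51065623]
```

View pics/w31sc.png

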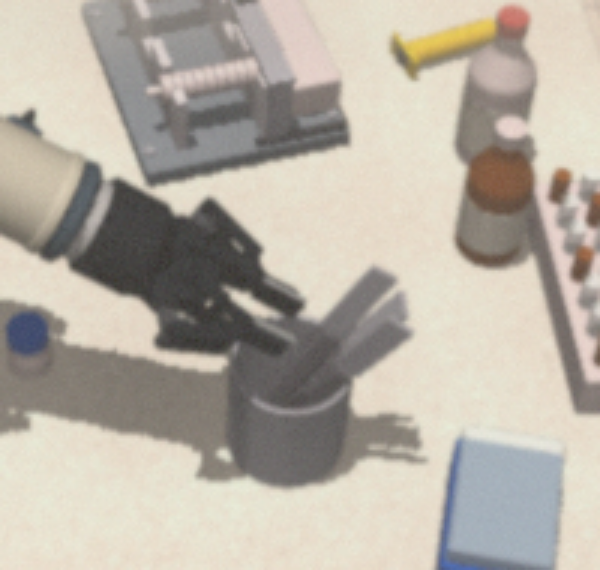

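View pics/w31.png

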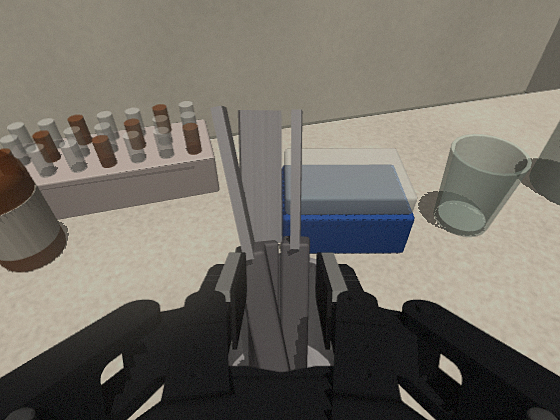

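Emit:
{"method": "servo_tool", "body": {"moves": [{"tx": -8,"ty": 2,"tz": 15,"wx": 0.01,"wy": 0.05,"wz": 0,"jaw": -0.3},{"tx": -15,"ty": 3,"tz": 45,"wx": 0.042,"wy": 0.149,"wz": 0,"jaw": -0.3},{"tx": -25,"ty": 0,"tz": 80,"wx": 0.084,"wy": 0.298,"wz": 0,"jaw": -0.3},{"tx": -40,"ty": -10,"tz": 120,"wx": 0.126,"wy": 0.447,"wz": 0,"jaw": -0.3},{"tx": -55,"ty": -30,"tz": 160,"wx": 0.167,"wy": 0.595,"wz": 0,"jaw": 0},{"tx": -75,"ty": -60,"tz": 180,"wx": 0.209,"wy": 0.744,"wz": 0,"jaw": 0},{"tx": -95,"ty": -90,"tz": 190,"wx": 0.251,"wy": 0.893,"wz": 0,"jaw": 0},{"tx": -115,"ty": -120,"tz": 190,"wx": 0.293,"wy": 1.042,"wz": 0,"jaw": 0},{"tx": -125,"ty": -140,"tz": 180,"wx": 0.293,"wy": 1.042,"wz": 0,"jaw": 0},{"tx": -125,"ty": -150,"tz": 170,"wx": 0.293,"wy": 1.042,"wz": 0,"jaw": 0},{"tx": -125,"ty": -150,"tz": 170,"wx": 0.293,"wy": 1.042,"wz": 0,"jaw": 0}]}}

```text
time: 48.6
ee_pos: [0.4418, -0.2824, 0.3227]
eef_rot: [0.99, -0.138, -0.001, -0.001]
contact_force: [0.6, -0.2, 0.1]
gripper_width: 0.0427
```

```bash
python3 - <<'E'
from h import *
print(ctrl.get_state()['ee_pos'])
shot('side','s32'); shot('top','t32')
im,_,_=load('side'); cv2.imwrite('pics/s32b.png',cv2.resize(np.clip(im*1.6,0,255).astype(np.uint8),None,fx=1.4,fy=1.4)[:,:,::-1])
im,d,_=load('top'); cv2.imwrite('pics/t32c.png',cv2.resize(np.clip(im[80:350,130:460]*2.0,0,255).astype(np.uint8),None,fx=2.4,fy=2.2)[:,:,::-1])
Q=rackQ(cloud('top',d)); z=Q[...,2]
m=(z>.122)&(z<.14)&(abs(Q[...,1])<.03)&(abs(Q[...,0]-.05)<.06); print('grip',np.round(np.percentile(Q[m],[2,50,98],axis=0),4).tolist())
for y0 in (-.07,.07):
    for x0 in (-.03,-.01,.01,.025):
        m=(abs(Q[...,1]-y0)<.016)&(abs(Q[...,0]-x0)<.005)&(z>.06)&(z<.1); q=Q[m]; print(x0,len(q),np.percentile(z[m],95).round(4) if len(q) else '')
E
```

```text
[ 0.44184967 -0.28241858  0.32272827]
grip [[0.0344, -0.0055, 0.1242], [0.0441, 0.0018, 0.1296], [0.0531, 0.0098, 0.1333]]
-0.03 29 0.0824
-0.01 32 0.0819
0.01 30 0.0822
0.025 30 0.0821
-0.03 31 0.082
-0.01 28 0.0831
0.01 31 0.0821
0.025 30 0.0814
```

View pics/s32b.png

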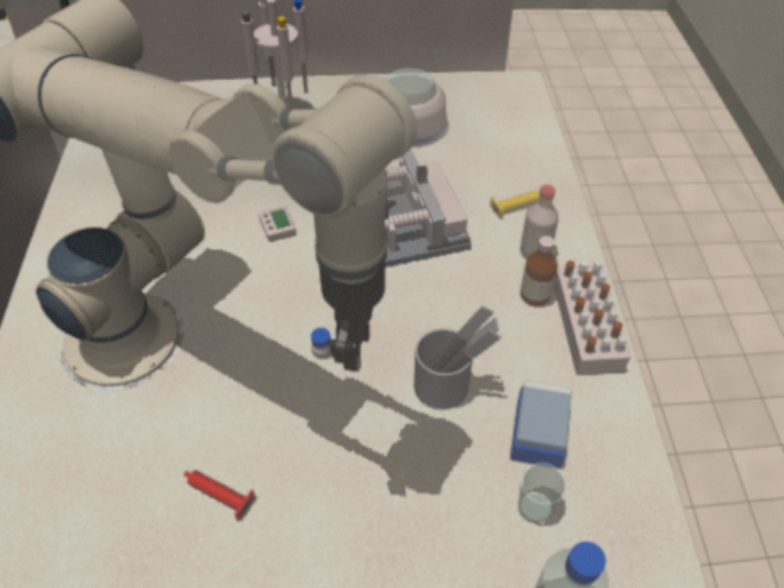

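View pics/t32c.png

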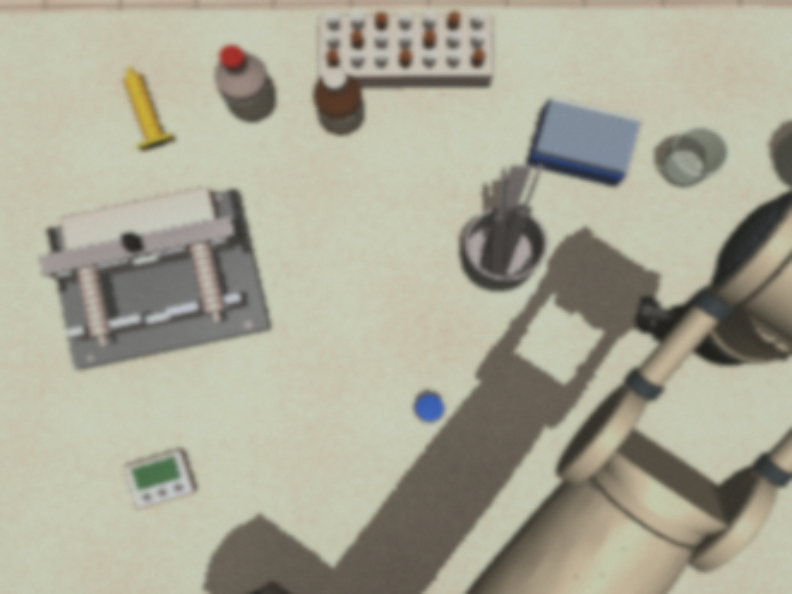

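```bash
python3 -c "
from plant import ctrl
print(ctrl.job_done())"
```

```text
the job is handed in; nothing more can be done
None
```

I put the kit away and handed it in at about 49 s of robot time. Two barrels and three scrapers were on the bench; I saw no third barrel in any view.

- **Order:** I slid the keeper right back to its stop first. Then I laid the barrels in slots 3 and 1, and slid the keeper forward until the force rose at the front stop. The three scrapers went into the pot last, one at a time, handle end down.
- **Disturbance:** The second barrel had been knocked a few centimetres aside before I reached it. I measured it again and picked it up from its new place.
- **Rack check:** Barrel tops read about 82 mm above the bench (81 mm expected, within camera error). Both flanges were in the gap before the keeper closed, and the grip block had moved 45 mm, its full travel.
- **Pot check:** All three scrapers lean on the far rim with their blades up.
- **Other things:** The red and yellow look-alikes and the bystanders look unmoved in the last top and side pictures, and the arm was clear of everything.

No check failed. The top camera put the closed grip about 2 mm from the wrist camera's reading, which is within calibration.

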